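Make up a gift order on the fitted board

ROBOT

A 6-joint arm with a two-finger parallel gripper is mounted at the origin on a cart in front of the work surface, level with it; the furniture and walls round the work are solid. World frame = base frame: x ahead of the robot, y to its left, z up, the work surface at z = 0. Lengths are in m, angles in rad, forces in N, time in s.
With the tool pointing down it reaches from about 0.25 to 0.725 m from the base axis. Payload 4 kg.
Tool frame: the origin (TCP) lies midway between the tips of the shut fingers; the grasp point (between the pads) lies 19 mm behind it; z points along the fingers, y is the line along which they close (so a half turn about z gives the same grasp; the last joint's range is limited). The gripper opens to 85 mm and grips with 20 to 120 N. Pads are 22 mm wide; open, the fingers measure 114 mm over their backs; the gripper's body (76 mm by 85 mm) begins 54 mm behind the grasp point. The pads swing forward as they close: fully open they stand 13 mm farther back than shut.
Start: joints at [1.222, 0.241, 0.005, 1.335, 0, 1.571], TCP at [0.171, 0.47, 0.194] pointing down, gripper open.
Joint ranges: [-2.72, 2.72], [-1.05, 1.87], [-1.09, 1.28], [-1.99, 2.15], [-1.42, 1.44], [-3.14, 3.14]. Speed limits (rad/s): [2.79, 2.79, 3.14, 3.14, 3.14, 3.14].

INTERFACE

Orientations are given as a unit quaternion [x, y, z, w].
In Python, from workcell import bot, camera, job_done gives the robot as it stands.
- The arm moves only by the tool carry_out, never from a script. Its argument "plan" is a list of rows, each an object of numbers: "dx", "dy", "dz": the shift along the tool's x, y, z in mm; "twist": the turn about the tool's z in degrees; "fingers": the closure, from -1 (fully open) to 1 (shut). In form: [{"dx": .., "dy": .., "dz": .., "twist": .., "fingers": ..}, ...]. A call has exactly 5 rows; each row is the pose to reach, as a shift and turn from the pose commanded when the call began, along the tool's axes at that moment; what a row does not reach only later rows make up. A row lasts 1/12 s, in which the tool goes at most 41.7 mm and 7.16 degrees, less where a joint would pass 70% of its speed; a pose out of reach is approached as far as the arm can. A call with a gripper value outside its range is refused whole. The fingers move at their own pace and stop on an object; the grip force is fixed at half the most. Time passes only in rows, so rows that repeat a pose let the fingers close, or fill a call up. It gives the time, the measured TCP pose, the force, the opening and the grip force at its end, in the units of the state.
- bot.get_obs(): the state, without advancing time (a new reading comes with each control period).
- camera(name): name is "scene" or "top" or "wrist"; returns a dict with "image" (420x560x3 uint8, red, green, blue), "intrinsics" (3x3 intrinsics, pixels), "eye" and "attitude" of the camera in the world. Camera axes: x right, y down, z forward; pixel columns grow to the right and rows downward; lengths in m; the calibration is good to about 2 mm. A picture is of the moment at which its call begins. There is no depth.
- job_done(): hands the job in; it is judged then, once.
The state is a dict: "clock": time; "joint_pos": joint angles; "joint_vel": joint speeds; "tau": joint torques, N m; "eef_pos": TCP position; "tool_rot": TCP orientation; "ft_force": force on the tool from outside, world axes, zero at the start; "ft_torque": the same for the moment, N m; "grip_width": finger opening in m; "grasp_force": force on a finger pad.
Only numpy, scipy, OpenCV 4.12 (cv2) and the standard library are available. Lean on these libraries where they do the work, as an engineer would, in place of code of your own. Each camera call takes 0.05 s, during which the arm holds its last target. There are 200 camera calls.

TASK

Make up the gift order on the wooden board: put one custard cake, the dark brown carton and the red ribbon each into the bed that is cut to fit it, lying flat in the bed. Take the loose cake and carton lying near the board, not those along the back wall or on the oven tray, and leave the cream carton and the empty foil cups beside them where they are. The ribbon is in the ribbon box: open only the lid over the red one (it may stay open), and keep the cake level and do not drop it.

Things in the scene. Friction and masses are not known exactly. Their poses are not given: they have to be found in the camera images.
- order_board: Wooden board 215 (x) x 250 (y) x 20 mm, fixed, near side to the robot; origin under its centre. Three green-floored beds, 8 mm deep (floors at z 12, rims at 20 mm: keep fingertips above the rims). Carton bed 83 (x) x 155 (y) mm, centre x +52, y 0; cake bed 75 x 122 mm, centre x -47, y +54; round ribbon bed 90 mm across, centre x -47, y -68 mm.
- custard_cake: Custard cake, orange-brown on top, in an oval silver foil cup, 59 (x) x 107 (y) x 28 mm, 85 g; origin at the centre of its underside. Grasp across the 59 mm. Goes in the cake bed, length along the board's y, either way round. The cakes on the black oven tray at the right are not part of this job.
- dark_carton: Dark brown closed carton, 67 (x) x 139 (y) x 44 mm, 120 g, lying in the front part of the worktop (another one by the back wall is not part of this job); origin at the centre of its underside. Grasp across the 67 mm. Goes in the carton bed, length along the board's y, either way round.
- cream_carton: Cream carton in the front part of the worktop, same shape and size as the dark brown one; origin at the centre of its underside. To be left where it is.
- empty_cups: Nested stack of empty oval silver foil cups in the front part of the worktop, 65 x 113 x 44 mm; origin at the centre of its underside. To be left where it is.
- ribbon_box: White box 146 (x) x 268 (y) x 36 mm, fixed; origin under its centre, front (lid tabs) to -x. Three compartments in a row, centres at y +88 (left), 0 (middle), -88 mm (right), each 138 (x) x 84 (y) mm inside, floor at z 4 mm. Each holds one ribbon spool, red, green or cream, under its own clear lid; which is where varies.
- ribbon_red: Spool of red ribbon with a round red label on its pale upper flange, lying flat under its clear lid in one compartment, 66 mm across, 22 mm high, 30 g. Origin on its underside, 7 mm off its axis: the axis is at x -4, y +6 mm in its own frame. Grasp from above, fingers closing along the box's x (over 28 mm free on either side). Goes in the round bed.
- lid_left_tab (a point): Grey tab, 24 mm wide (y), 8 mm thick, on the front of the left (box's +y) lid; point 18 mm ahead of the lid's front edge, axes as the box's while closed, z 37 mm. Pinch it from above across y. The hinge runs along the box's y, 164 mm behind the point (+x) and 1 mm below it; opening lifts the tab up and over to +x.
- lid_middle_tab (a point): The same tab on the middle lid. Every lid is 146 (x) x 84 (y) mm, clear with grey rim, 60 g, on a light plain hinge: let go before upright it falls shut; past upright (1.57 rad) it falls back by itself to its stop at 2.4 rad and rests there, leaning back, clear of a gripper in the compartment.
- lid_right_tab (a point): The same tab on the right (box's -y) lid, seen from the robot.
Things that resemble listed ones, but are neither listed nor needed, are in the scene too. Leave any blue look-alike of the custard_cake alone.

How it is judged:
At the end, for the whole second after the job is handed in: Cake and dark carton within 12 mm of their beds' centres each way, the red ribbon's origin within 21 mm of its own; undersides within 4.5 mm of the bed floor, tilt under 0.1 rad, at rest; cream carton and empty cups within 30 mm of where they stood; at most one lid open (x of custard_cake in the frame of order_board between -0.059 and -0.035 m and y of custard_cake in the frame of order_board between 0.042 and 0.066 m and z of custard_cake in the frame of order_board between 0.008 and 0.0165 m and angle between each of custard_cake, dark_carton, ribbon_red's own z axis and vertical below 0.1 rad and linear speed of each of custard_cake, dark_carton, ribbon_red below 0.02 m/s and x of dark_carton in the frame of order_board between 0.04 and 0.064 m and y of dark_carton in the frame of order_board between -0.012 and 0.012 m and z of dark_carton in the frame of order_board between 0.008 and 0.0165 m and x of ribbon_red in the frame of order_board between -0.068 and -0.026 m and y of ribbon_red in the frame of order_board between -0.089 and -0.047 m and z of ribbon_red in the frame of order_board between 0.008 and 0.0165 m and distance of each of cream_carton, empty_cups from where it was at the start of the episode below 0.03 m and not (height (world z) of each of lid_left_tab, lid_middle_tab above 0.075 m or height (world z) of each of lid_left_tab, lid_right_tab above 0.075 m or height (world z) of each of lid_middle_tab, lid_right_tab above 0.075 m)); the robot touches nothing.
It fails at once if a lid over another ribbon is opened ((height (world z) of each of lid_left_tab, lid_middle_tab above 0.075 m or height (world z) of each of lid_left_tab, lid_right_tab above 0.075 m or height (world z) of each of lid_middle_tab, lid_right_tab above 0.075 m) or (distance of ribbon_red from where it was at the start of the episode below 0.025 m and height (world z) of lid_left_tab above 0.075 m and y of ribbon_red in the frame of ribbon_box below 0.04 m) or (distance of ribbon_red from where it was at the start of the episode below 0.025 m and height (world z) of lid_middle_tab above 0.075 m and (y of ribbon_red in the frame of ribbon_box above 0.048 m or y of ribbon_red in the frame of ribbon_box below -0.06 m)) or (distance of ribbon_red from where it was at the start of the episode below 0.025 m and height (world z) of lid_right_tab above 0.075 m and y of ribbon_red in the frame of ribbon_box above -0.052 m)).
It fails at once if the cream carton is moved by more than 30 mm (distance of cream_carton from where it was at the start of the episode above 0.03 m).
It fails at once if the stack of empty cups is moved by more than 30 mm (distance of empty_cups from where it was at the start of the episode above 0.03 m).
It fails at once if the cake is tipped by more than 0.5 rad (angle between custard_cake's own z axis and vertical above 0.5 rad).
It fails at once if the cake is dropped (it falls free, faster than 0.7 m/s) (linear speed of custard_cake above 0.7 m/s and contact force between the fingers and custard_cake below 0.2 N).
It also fails if it takes over 96 s, if anything falls off the work surface, if the arm or the gripper's body presses on something with over 40 N, if the wrist force passes 120 N, or if a joint passes its speed limit or range.

## Working session

There is one attempt and no reset: what is moved stays moved. The work goes in short steps, Python scripts to look and compute and a tool call to move; the robot and the scene stay as the last step left them, time stands still between calls to the robot, and variables do not carry over. Pictures are saved under pics/ and viewed, at most 14 in all, crops included, and the job is handed in when it is done.

Besides the shell and the picture viewer there is one more tool, called after "Call:" as name([rows], argument=value, ...), one row to a line, values as JSON. carry_out: Moves the arm, as the interface text tells. Its arguments: {"type":"object","properties":{"plan":{"type":"array","items":{"type":"object","properties":{"dx":{"type":"number"},"dy":{"type":"number"},"dz":{"type":"number"},"twist":{"type":"number"},"fingers":{"type":"number"}}}}},"required":["plan"]}

```bash
mkdir -p pics; ls
cat > h.py <<'E'
import numpy as np, cv2
from workcell import bot, camera, job_done
from scipy.spatial.transform import Rotation as R
def snap(n,f):
    c=camera(n); cv2.imwrite(f'pics/{f}.png',c['image'][:,:,::-1]); np.save(f'pics/{f}.npy',c,allow_pickle=True); return c
def load(f): return np.load(f'pics/{f}.npy',allow_pickle=True).item()
def rot(c):
    a=np.array(c['attitude']); return a if a.shape==(3,3) else R.from_quat(a).as_matrix()
def ray(c,uv,z):
    uv=np.atleast_2d(np.array(uv,float)); d=np.c_[uv,np.ones(len(uv))]@np.linalg.inv(c['intrinsics']).T@rot(c).T
    e=np.array(c['eye']); return e+d*((z-e[2])/d[:,2])[:,None]
def proj(c,p):
    q=(np.atleast_2d(p)-np.array(c['eye']))@rot(c)@np.array(c['intrinsics']).T; return q[:,:2]/q[:,2:]
E
python3 - <<'E'
from h import *
for n in ['top','scene']:
    c=snap(n,n+'0'); print(c['eye'],c['attitude'],c['intrinsics'])
print(bot.get_obs())
E
```

```text
pics
[ 0.35742549 -0.00408688  1.33674848] [-0.69669108  0.71608559 -0.0255903   0.03446887] [[456.60253462   0.         275.22185129]
 [  0.         456.60253462 212.10705962]
 [  0.           0.           1.        ]]
[-0.04768634 -0.91619758  0.82776315] [ 0.85836506 -0.23553419  0.11435449 -0.4411985 ] [[531.39856649   0.         271.36670888]
 [  0.         531.39856649 201.15486882]
 [  0.           0.           1.        ]]
{'clock': 0.1, 'joint_pos': array([ 1.22199527e+00,  2.41349141e-01,  3.85204826e-03,  1.33519242e+00,
       -5.78558974e-06,  1.57077695e+00]), 'joint_vel': array([ 6.83161800e-04, -2.54066003e-03,  4.11210453e-03, -5.53382148e-04,
        5.30555686e-05, -8.04178342e-04]), 'tau': array([ 2.80808599e-04, -3.73138833e+01,  2.53009593e+01,  1.07945327e-02,
        1.38786909e-04, -6.50740006e-06]), 'eef_pos': array([0.17067013, 0.46929318, 0.19359366]), 'tool_rot': array([ 1.73508169e-01,  9.84831975e-01, -9.32733236e-04, -1.61410670e-04]), 'ft_force': array([-0.03787563,  0.07105871, -0.88958589]), 'ft_torque': array([-0.02857709, -0.0024436 ,  0.07267303]), 'grasp_force': 0.0, 'grip_width': 0.08506486473845014}
```

View pics/top0.png

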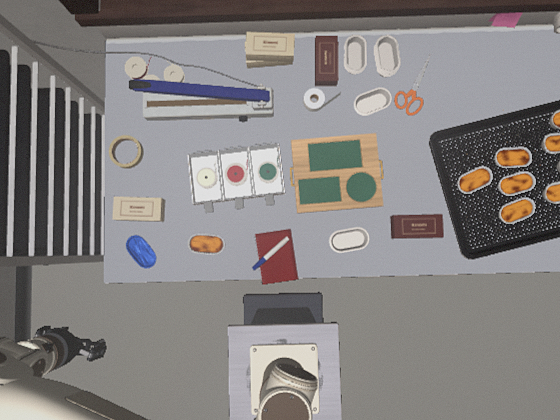

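View pics/scene0.png

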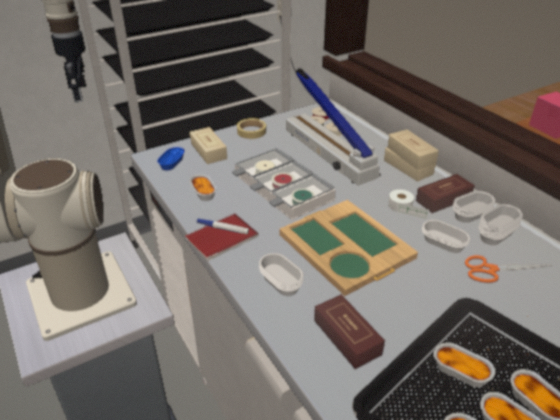

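The top view shows the red spool under the middle lid (235,174), the loose cake at (206,243), the dark carton at (416,226), the cream carton at (138,209), the cups at (349,239) and the board at (338,174). The scene view shows the same layout. Next I measure these from the top view.

Run:
```python
from h import *
c=load('top0'); im=c['image']; hsv=cv2.cvtColor(im,cv2.COLOR_RGB2HSV)
def px(x0,y0): print((x0,y0),im[y0,x0],hsv[y0,x0])
for p in [(416,218),(400,235),(206,244),(338,155),(312,202),(236,168),(235,175),(243,206),(192,244),(330,180),(120,205),(206,178)]: px(*p)
def comps(m,roi,z,name,mn=60):
    x0,y0,x1,y1=roi; mm=np.zeros(m.shape,np.uint8); mm[y0:y1,x0:x1]=m[y0:y1,x0:x1]
    for k in cv2.findContours(mm,cv2.RETR_EXTERNAL,cv2.CHAIN_APPROX_NONE)[0]:
        if cv2.contourArea(k)<mn: continue
        w=ray(c,k[:,0],z)[:,:2]*1000
        (a,b),s,t=cv2.minAreaRect(w.astype(np.float32)); 
        print(name,'ctr',np.round((a,b),1),'size',np.round(s,1),'ang',round(t,1),'px',k[:,0].mean(0).round())
H,S,V=[hsv[...,i].astype(int) for i in range(3)]
comps(((H>60)&(H<95)&(S>80)).astype(np.uint8),(285,130,390,220),.012,'green')
comps(((H>5)&(H<25)&(S>80)&(V>120)).astype(np.uint8),(285,130,395,220),.02,'wood')
comps(((H>5)&(H<25)&(S>110)&(V>100)).astype(np.uint8),(180,225,230,265),.026,'cake')
comps((S<60).astype(np.uint8)*(V>0).astype(np.uint8)*0+((V<110)&(S>60)).astype(np.uint8),(385,205,450,245),.044,'dark')
comps(((H<8)|(H>172)).astype(np.uint8)*(S>120).astype(np.uint8),(185,140,285,210),.026,'red',20)
comps(((H>12)&(H<30)&(S>30)&(V>140)).astype(np.uint8),(105,190,170,230),.044,'cream')
cv2.imwrite('pics/box.png',cv2.resize(im[138:218,180:395,::-1],None,fx=3.7,fy=3.7,interpolation=cv2.INTER_CUBIC))
cv2.imwrite('pics/low.png',cv2.resize(im[200:265,180:450,::-1],None,fx=2.9,fy=2.9,interpolation=cv2.INTER_CUBIC))
```

```text
(416, 218) [112  81  76] [  4  82 112]
(400, 235) [98 68 69] [179  78  98]
(206, 244) [175 118  78] [ 12 141 175]
(338, 155) [ 81 110  96] [ 76  67 110]
(312, 202) [ 73 107  93] [ 78  81 107]
(236, 168) [175 100 102] [179 109 175]
(235, 175) [148 103 106] [178  78 148]
(243, 206) [125 124 126] [135   4 126]
(192, 244) [200 135  78] [ 14 156 200]
(330, 180) [ 84 113  95] [ 71  65 113]
(120, 205) [193 178 156] [ 18  49 193]
(206, 178) [150 150 140] [ 30  17 150]
wood ctr [ 580.5 -169.2] size [213.2 269.4] ang 3.0 px [336. 173.]
cake ctr [384.5 212. ] size [86.6 43. ] ang 88.4 px [205. 244.]
dark ctr [ 417.3 -386.7] size [144.1  62.2] ang 88.4 px [417. 226.]
cream ctr [489.2 405.4] size [137.5  66. ] ang 88.4 px [137. 208.]
```

View pics/box.png

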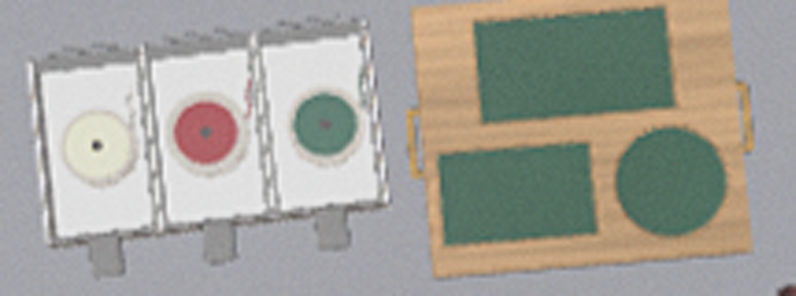

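The crop shows three lids with grey tabs on the near (-x) side, the red spool under the middle one, and the board with three green beds (cake bed near left, ribbon bed near right, carton bed far).

```bash
cat >> h.py <<'E'
def comps(c,fn,roi,z,name,mn=60):
    im=cv2.medianBlur(c['image'],3); hsv=cv2.cvtColor(im,cv2.COLOR_RGB2HSV).astype(int); m=fn(*np.moveaxis(hsv,2,0)).astype(np.uint8)
    x0,y0,x1,y1=roi; mm=np.zeros_like(m); mm[y0:y1,x0:x1]=m[y0:y1,x0:x1]
    for k in cv2.findContours(mm,cv2.RETR_EXTERNAL,cv2.CHAIN_APPROX_NONE)[0]:
        if cv2.contourArea(k)<mn: continue
        w=ray(c,k[:,0],z)[:,:2]*1000
        (a,b),s,t=cv2.minAreaRect(w.astype(np.float32))
        print(name,'ctr',np.round((a,b),1),'size',np.round(s,1),'ang',round(t,1),'px',k[:,0].mean(0).round())
E
python3 - <<'E'
from h import *
c=load('top0')
comps(c,lambda H,S,V:(H>55)&(H<100)&(S>35),(285,130,390,220),.012,'green')
comps(c,lambda H,S,V:(H>55)&(H<100)&(S>35),(185,140,285,210),.026,'greenrib',20)
comps(c,lambda H,S,V:((H>5)&(H<25)&(S>50)&(V>110)),(298,130,380,220),.02,'wood')
comps(c,lambda H,S,V:((H<12)|(H>170))&(S>45)&(V>90),(215,155,255,195),.026,'red',20)
comps(c,lambda H,S,V:(V<140)&(S<25),(195,195,275,215),.041,'tab',20)
comps(c,lambda H,S,V:(S<22)&(V>165),(188,140,285,210),.036,'box')
comps(c,lambda H,S,V:((H>170)|(H<20))&(V<150)&(S>30),(385,205,450,245),.044,'dark')
comps(c,lambda H,S,V:(H>4)&(H<28)&(S>40),(180,225,230,265),.026,'cake')
comps(c,lambda H,S,V:(S<30)&(V>175)|(H>4)&(H<28)&(S>40),(180,225,230,265),.028,'cakecup')
comps(c,lambda H,S,V:(S<25)&(V>175),(320,220,375,258),.044,'cups')
E
```

```text
green ctr [ 532.1 -118.9] size [ 71.1 117.4] ang 3.1 px [319. 190.]
green ctr [ 538.5 -241.2] size [81.7 79.5] ang 88.3 px [361. 187.]
green ctr [ 633.6 -167.5] size [ 78.6 150.4] ang 3.1 px [334. 155.]
greenrib ctr [588.3  30.1] size [43.6 44.1] ang 88.5 px [267. 171.]
wood ctr [ 580.9 -173.4] size [217.3 246.6] ang 2.5 px [333. 178.]
red ctr [585.2 124.7] size [46.6 49.9] ang 88.8 px [235. 173.]
box ctr [493. 157.] size [63.3 23. ] ang 88.4 px [224. 206.]
box ctr [500.   46.4] size [123.1  43.2] ang 88.4 px [265. 204.]
box ctr [581.1 122. ] size [278.9 201.3] ang 88.4 px [226. 167.]
dark ctr [ 418.7 -387.7] size [146.1  65. ] ang 88.4 px [417. 226.]
cake ctr [384.7 212. ] size [93.2 47.9] ang 83.3 px [206. 244.]
cakecup ctr [387.3 210.3] size [94.8 54.4] ang 88.5 px [205. 243.]
cups ctr [ 384.3 -194.2] size [ 66.1 114.5] ang 8.7 px [349. 240.]
```

View pics/low.png

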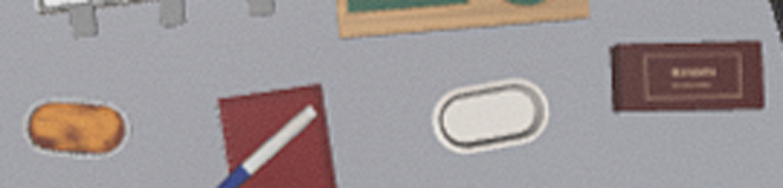

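The crop shows the cake yawed slightly, the cups empty at (488,117), and the dark carton nearly square to the image. Board from the beds: origin about (582,-170.5), yaw about 3°. Next I compute the tab, box, carton and cake yaw more carefully.

Run:
```python
from h import *
c=load('top0')
t=np.array([(107,252),(220,238),(334,226)])/3.7+[180,138]
w=ray(c,t,.041)*1000; print(w.round(1)); d=w[0]-w[2]; print('box yaw',np.degrees(np.arctan2(-d[0],d[1])))
f=np.array([(50,243),(388,206)])/3.7+[180,138]; w=ray(c,f,.037)*1000; print('front',w.round(1)); d=w[0]-w[1]; print(np.degrees(np.arctan2(-d[0],d[1])))
k=np.array([(620,46),(762,41),(764,105),(620,110)])/2.9+[180,200]; w=ray(c,k,.044)*1000;print('carton',w.round(1),w.mean(0))
# cake orientation via moments
im=cv2.medianBlur(c['image'],3);h=cv2.cvtColor(im,cv2.COLOR_RGB2HSV).astype(int);H,S,V=np.moveaxis(h,2,0)
m=((H>4)&(H<28)&(S>40));m[:225]=0;m[265:]=0;m[:,:180]=0;m[:,230:]=0
ys,xs=np.nonzero(m);w=ray(c,np.c_[xs,ys],.027)[:,:2]*1000;e,v=np.linalg.eigh(np.cov(w.T));print('cake',w.mean(0),v[:,1],np.sqrt(e)*4)
```

```text
[[490.5 199.6  41. ]
 [498.9 112.1  41. ]
 [505.7  23.8  41. ]]
box yaw 4.944381862835542
front [[499.2 244.4  37. ]
 [520.6 -18.3  37. ]]
4.653588086809034
carton [[ 447.7 -324.4   44. ]
 [ 448.7 -462.5   44. ]
 [ 386.4 -460.9   44. ]
 [ 385.4 -321.4   44. ]] [ 417.04163427 -392.31970064   44.        ]
cake [384.48269769 211.97141677] [0.09596043 0.99538515] [52.28454286 99.96151224]
```

Call:
carry_out([
  {"dx": -36, "dy": -19, "dz": 4, "fingers": -1},
  {"dx": -72, "dy": -38, "dz": 8, "fingers": -1},
  {"dx": -108, "dy": -57, "dz": 12, "fingers": -1},
  {"dx": -144, "dy": -76, "dz": 16, "fingers": -1},
  {"dx": -180, "dy": -94, "dz": 20, "fingers": -1},
])

```text
$.plan[0]: bad value
```

Call:
carry_out([
  {"dx": -36, "dy": -19, "dz": 4, "fingers": -1},
  {"dx": -72, "dy": -38, "dz": 8, "fingers": -1},
  {"dx": -108, "dy": -57, "dz": 12, "fingers": -1},
  {"dx": -144, "dy": -76, "dz": 16, "fingers": -1},
  {"dx": -180, "dy": -94, "dz": 20, "fingers": -1},
])

```text
$.plan[0]: bad value
```

Call:
carry_out([
  {"dx": -20, "dy": -10, "twist": -5, "fingers": -0.4},
  {"dx": -40, "dy": -20, "twist": -10, "fingers": -0.4},
  {"dx": -60, "dy": -30, "twist": -15, "fingers": -0.4},
  {"dx": -72, "dy": -36, "twist": -20, "fingers": -0.4},
  {"dx": -72, "dy": -36, "twist": -25, "fingers": -0.4},
])

```text
$.plan[0]: bad value
```

Run:
```python
from h import *
c=snap('wrist','w1'); o=bot.get_obs(); print(o['clock'],o['eef_pos'],o['tool_rot'],o['joint_pos'],o['grip_width'],c['eye'],c['attitude'])
print(rot(c).round(2))
```

```text
0.15 [0.17071762 0.46939331 0.1937367 ] [ 1.73536655e-01  9.84827107e-01 -7.62149829e-04 -1.36440279e-04] [1.22196760e+00 2.41203494e-01 4.03631524e-03 1.33517768e+00
 4.23495099e-06 1.57080707e+00] 0.08531280862557915 [0.0944402  0.49774377 0.37180623] [0.80847737 0.56625686 0.09110522 0.13197479]
[[ 0.34  0.89  0.3 ]
 [ 0.94 -0.32 -0.11]
 [-0.    0.32 -0.95]]
```

View pics/w1.png

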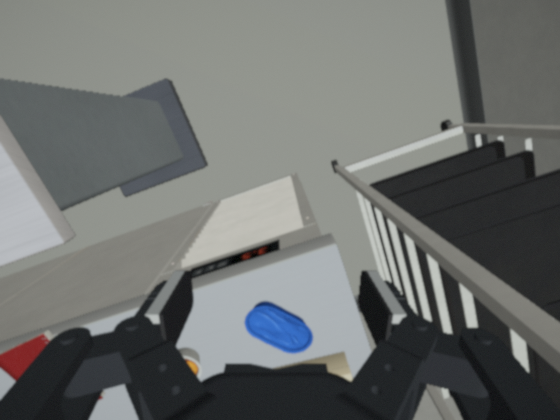

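The move was refused because every key has to be given. The wrist view shows that the camera sits on the tool's +x side, with the fingertips near (175,300) and (385,300).

Call:
carry_out([
  {"dx": -36, "dy": -19, "dz": 4, "twist": 0, "fingers": -1},
  {"dx": -72, "dy": -38, "dz": 8, "twist": 0, "fingers": -1},
  {"dx": -108, "dy": -57, "dz": 12, "twist": 0, "fingers": -1},
  {"dx": -144, "dy": -76, "dz": 16, "twist": 0, "fingers": -1},
  {"dx": -180, "dy": -94, "dz": 20, "twist": 0, "fingers": -1},
])

```text
clock: 0.57
eef_pos: [0.3084, 0.3184, 0.174]
tool_rot: [0.173, 0.985, -0.0, -0.0]
ft_force: [1.3, 0.6, -0.1]
grip_width: 0.0855
grasp_force: 0.0
```

Call:
carry_out([
  {"dx": -36, "dy": -19, "dz": 4, "twist": 0, "fingers": -1},
  {"dx": -72, "dy": -38, "dz": 8, "twist": 0, "fingers": -1},
  {"dx": -108, "dy": -57, "dz": 12, "twist": 0, "fingers": -1},
  {"dx": -144, "dy": -76, "dz": 16, "twist": 0, "fingers": -1},
  {"dx": -180, "dy": -94, "dz": 20, "twist": 0, "fingers": -1},
])

```text
clock: 0.98
eef_pos: [0.4457, 0.1682, 0.1541]
tool_rot: [0.174, 0.985, -0.0, -0.0]
ft_force: [0.8, 0.5, 0.6]
grip_width: 0.0856
grasp_force: 0.0
```

Call:
carry_out([
  {"dx": -20, "dy": -10, "dz": 0, "twist": -5, "fingers": -0.2},
  {"dx": -40, "dy": -20, "dz": 0, "twist": -10, "fingers": -0.2},
  {"dx": -60, "dy": -30, "dz": 0, "twist": -15, "fingers": -0.2},
  {"dx": -72, "dy": -36, "dz": 0, "twist": -20, "fingers": -0.2},
  {"dx": -72, "dy": -36, "dz": 0, "twist": -25, "fingers": -0.2},
])

```text
clock: 1.4
eef_pos: [0.502, 0.1095, 0.1538]
tool_rot: [-0.044, 0.999, -0.0, 0.0]
ft_force: [0.0, 0.6, 0.4]
grip_width: 0.0511
grasp_force: 0.0
```

Run:
```python
from h import *
c=snap('wrist','w2'); o=bot.get_obs(); print(o['clock'],o['eef_pos'],R.from_quat(o['tool_rot']).as_matrix().round(3),o['joint_pos'],o['grip_width'])
```

```text
1.45 [0.50096959 0.11039642 0.1538099 ] [[-0.996 -0.092 -0.001]
 [-0.092  0.996 -0.   ]
 [ 0.001 -0.    -1.   ]] [ 2.16969671e-01  2.87971808e-01 -3.88517157e-02  1.24479268e+00
 -1.06619152e-04  1.25196844e-01] 0.05175638985800686
```

View pics/w2.png

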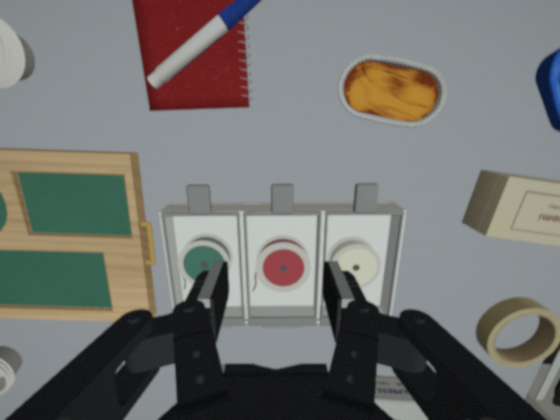

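The wrist view shows the middle tab at about (282,198), the red spool at (283,266) and the cake at (393,90). The lid rims line up with the tool.

Run:
```python
from h import *
c=load('w2')
print('proj tcp',proj(c,[.501,.1104,.1538]))
P=lambda n,uv,z:print(n,(ray(c,uv,z)*1000).round(1).tolist())
P('tab tip/base corners',[(270,184),(294,184),(270,213),(294,213)],.041)
P('lid hinge row',[(245,318),(322,318)],.037)
P('lid front corners all',[(162,206),(402,206)],.037)
comps(c,lambda H,S,V:(S<20)&(V<135)&(V>60),(265,175,300,216),.041,'tab',20)
comps(c,lambda H,S,V:((H<8)|(H>172))&(S>90),(250,235,315,300),.026,'red',20)
comps(c,lambda H,S,V:(H>4)&(H<28)&(S>60),(330,45,455,130),.026,'cake')
c2=load('top0');
```

```text
proj tcp [[276.4544325 244.2881245]]
tab tip/base corners [[485.2, 102.6, 41.0], [483.1, 127.0, 41.0], [516.3, 105.1, 41.0], [514.1, 130.4, 41.0]]
lid hinge row [[654.4, 85.9, 37.0], [646.0, 179.2, 37.0]]
lid front corners all [[519.9, -9.8, 37.0], [497.4, 244.1, 37.0]]
tab ctr [499.7 116.4] size [33.3 35.9] ang 5.1 px [282. 201.]
red ctr [587.3 126.2] size [45.2 45.3] ang 5.1 px [283. 267.]
cake ctr [386.8 212.2] size [93.4 47.5] ang 84.5 px [391.  91.]
```

Call:
carry_out([
  {"dx": 5, "dy": 3, "dz": 30, "twist": 0, "fingers": -0.2},
  {"dx": 10, "dy": 6, "dz": 60, "twist": 0, "fingers": -0.2},
  {"dx": 10, "dy": 6, "dz": 90, "twist": 0, "fingers": -0.2},
  {"dx": 10, "dy": 6, "dz": 115, "twist": 0, "fingers": -0.2},
  {"dx": 10, "dy": 6, "dz": 129, "twist": 0, "fingers": -0.2},
])

```text
clock: 1.87
eef_pos: [0.4869, 0.1166, 0.0222]
tool_rot: [-0.043, 0.999, -0.0, -0.003]
ft_force: [-0.6, -0.1, -1.1]
grip_width: 0.051
grasp_force: 0.0
```

Call:
carry_out([
  {"dx": 0, "dy": 0, "dz": 0, "twist": 0, "fingers": -0.2},
  {"dx": 0, "dy": 0, "dz": 0, "twist": 0, "fingers": 1},
  {"dx": 0, "dy": 0, "dz": 0, "twist": 0, "fingers": 1},
  {"dx": 0, "dy": 0, "dz": 0, "twist": 0, "fingers": 1},
  {"dx": 0, "dy": 0, "dz": 0, "twist": 0, "fingers": 1},
])

```text
clock: 2.28
eef_pos: [0.4911, 0.1172, 0.0269]
tool_rot: [-0.044, 0.999, 0.0, 0.001]
ft_force: [0.3, 0.2, 0.5]
grip_width: 0.0029
grasp_force: 0.0
```

Run:
```python
from h import *
o=bot.get_obs(); print(o['eef_pos'],o['grip_width'],o['grasp_force'],o['ft_force'])
a=snap('wrist','w3')['image']; c=snap('scene','s3');b=c['image']
u=proj(c,[.491,.116,.037])[0].astype(int); print(u, proj(load('w3'),o['eef_pos']))
b=b[u[1]-70:u[1]+70,u[0]-93:u[0]+93]
cv2.imwrite('pics/m3.png',np.vstack([cv2.resize(a,(400,300)),cv2.resize(b,(400,300))])[:,:,::-1])
```

```text
[0.49111484 0.11721695 0.02687683] 0.0029289004255254134 0.0 [0.28184813 0.15207066 0.47857469]
[253 186] [[275.03071237 245.53769873]]
```

View pics/m3.png

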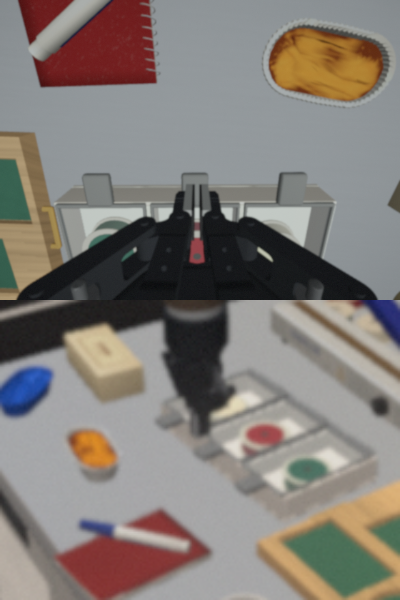

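Run:
```python
from h import *
a=load('w3')['image'][215:395,150:400]
b=load('s3')['image'][140:235,195:320]
cv2.imwrite('pics/m4.png',np.hstack([cv2.resize(a,(400,288)),cv2.resize(b,(380,288),interpolation=cv2.INTER_CUBIC)])[:,:,::-1])
```

```text
(no output)
```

View pics/m4.png

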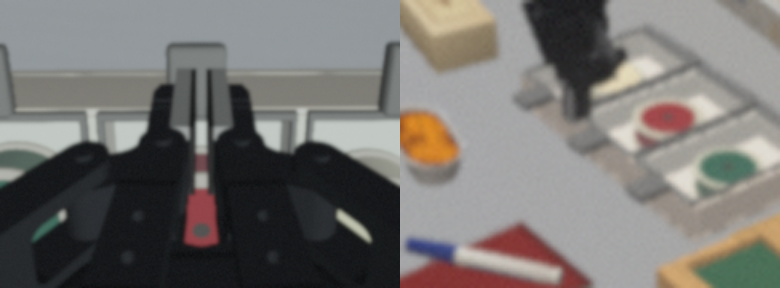

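The crops show the fingers shut and apparently ending above the tab: tip at wrist pixel about (272,259), scene pixel about (253,178). I'll triangulate the tip and the tab from both views.

Run:
```python
from h import *
def tri(cs,uvs):
    A=np.zeros((3,3));b=np.zeros(3)
    for c,uv in zip(cs,uvs):
        e=np.array(c['eye']);d=ray(c,uv,0)[0]-e;d/=np.linalg.norm(d);M=np.eye(3)-np.outer(d,d);A+=M;b+=M@e
    x=np.linalg.solve(A,b); return x.round(4),[ (proj(c,x)[0]-uv).round(1) for c,uv in zip(cs,uvs)]
w,s=load('w3'),load('s3')
print(w['eye'],rot(w).round(3),w['intrinsics'])
print('tip',tri([w,s],[(272,259),(253,178)]))
print('tcp in scene',proj(s,bot.get_obs()['eef_pos']))
# mid-tab tip centre
print('tab top, tip edge mid: wrist (272,243), scene')
print(tri([w,s],[(272,243),(195+582*0+ (577-400)*.329,140+142*.33)]))
w2=load('w2'); t0=load('top0')
print('tab ctr w2/top',tri([w2,t0],[(282,198),(239.5,202.5)]))
print('cake',tri([w2,t0],[(391,90),(206,244)]),'red',tri([w2,t0],[(283,267),(235,173)]))
```

```text
[0.40967598 0.11041146 0.2048355 ] [[-0.087  0.944  0.318]
 [ 0.996  0.082  0.027]
 [-0.     0.319 -0.948]] [[289.91293973   0.         275.40252418]
 [  0.         289.91293973 214.79661063]
 [  0.           0.           1.        ]]
tip (array([0.4862, 0.1144, 0.0649]), [array([-1.5,  7.3]), array([-1.3,  0.9])])
tcp in scene [[253.21996163 190.00124694]]
tab top, tip edge mid: wrist (272,243), scene
(array([0.4872, 0.1144, 0.0378]), [array([-1. ,  3.9]), array([-0.8,  0.5])])
tab ctr w2/top (array([0.4995, 0.1144, 0.0365]), [array([-1.8, -0.7]), array([-0.7, -0.2])])
cake (array([0.384 , 0.2135, 0.0206]), [array([-0.4, -1. ]), array([-0.2, -0.3])]) red (array([0.5865, 0.1253, 0.0265]), [array([-0.6, -0.1]), array([-0.2, -0. ])])
```

Call:
carry_out([
  {"dx": 0, "dy": 0, "dz": 0, "twist": 0, "fingers": -0.2},
  {"dx": 0, "dy": 0, "dz": 0, "twist": 0, "fingers": -0.2},
  {"dx": 0, "dy": 0, "dz": 0, "twist": 0, "fingers": -0.2},
  {"dx": 0, "dy": 0, "dz": 0, "twist": 0, "fingers": -0.2},
  {"dx": 0, "dy": 0, "dz": 0, "twist": 0, "fingers": -0.2},
])

```text
clock: 2.8
eef_pos: [0.4898, 0.1168, 0.0254]
tool_rot: [-0.044, 0.999, -0.0, -0.0]
ft_force: [0.2, -0.3, 0.0]
grip_width: 0.051
grasp_force: 0.0
```

Call:
carry_out([
  {"dx": 0, "dy": 0, "dz": 6, "twist": 0, "fingers": -0.2},
  {"dx": 0, "dy": 0, "dz": 12, "twist": 0, "fingers": -0.2},
  {"dx": 0, "dy": 0, "dz": 17, "twist": 0, "fingers": -0.2},
  {"dx": 0, "dy": 0, "dz": 20, "twist": 0, "fingers": -0.2},
  {"dx": 0, "dy": 0, "dz": 20, "twist": 0, "fingers": -0.2},
])

```text
clock: 3.22
eef_pos: [0.4888, 0.1166, 0.0041]
tool_rot: [-0.044, 0.999, -0.0, -0.001]
ft_force: [0.3, -0.4, 0.6]
grip_width: 0.0511
grasp_force: 0.0
```

Run:
```python
from h import *
o=bot.get_obs(); print(o['eef_pos'],o['grip_width'],o['ft_force'])
a=snap('wrist','w5')['image'][190:400,140:420]; b=snap('scene','s5')['image'][130:235,195:335]
print('tcp',proj(load('w5'),o['eef_pos']),proj(load('s5'),o['eef_pos']))
cv2.imwrite('pics/m5.png',np.hstack([cv2.resize(a,(400,300)),cv2.resize(b,(400,300),interpolation=cv2.INTER_CUBIC)])[:,:,::-1])
```

```text
[0.48875343 0.11657463 0.00411505] 0.05110370361247771 [ 0.32746361 -0.3858048   0.58913263]
tcp [[274.99276784 245.48817588]] [[252.92994789 197.1733799 ]]
```

View pics/m5.png

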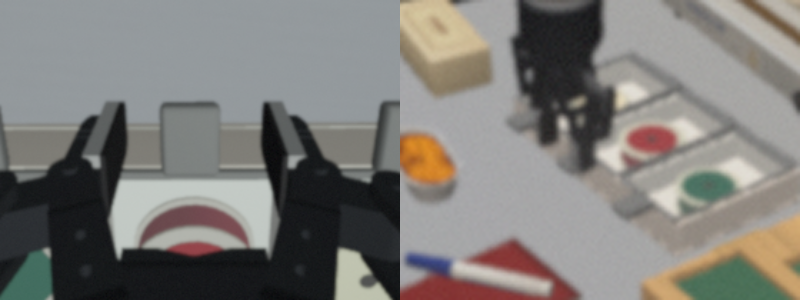

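The pads now straddle the tab, and both views put the fingertips about 40 mm above the reported TCP (roughly z 0.045, not 0.004). I'll go lower and close.

Call:
carry_out([
  {"dx": 0, "dy": -1, "dz": 6, "twist": 0, "fingers": -0.2},
  {"dx": 0, "dy": -1, "dz": 12, "twist": 0, "fingers": -0.2},
  {"dx": 0, "dy": -1, "dz": 16, "twist": 0, "fingers": -0.2},
  {"dx": 0, "dy": -1, "dz": 17, "twist": 0, "fingers": -0.2},
  {"dx": 0, "dy": -1, "dz": 17, "twist": 0, "fingers": 0},
])

```text
clock: 3.73
eef_pos: [0.4893, 0.1157, -0.0122]
tool_rot: [-0.044, 0.999, -0.0, -0.001]
ft_force: [-0.8, 0.4, -1.1]
grip_width: 0.0429
grasp_force: 0.0
```

Call:
carry_out([
  {"dx": 0, "dy": 0, "dz": 0, "twist": 0, "fingers": 1},
  {"dx": 0, "dy": 0, "dz": 0, "twist": 0, "fingers": 1},
  {"dx": 0, "dy": 0, "dz": 0, "twist": 0, "fingers": 1},
  {"dx": 0, "dy": 0, "dz": 0, "twist": 0, "fingers": 1},
  {"dx": 0, "dy": 0, "dz": 0, "twist": 0, "fingers": 1},
])

```text
clock: 4.15
eef_pos: [0.4901, 0.1151, -0.0113]
tool_rot: [-0.043, 0.999, -0.001, 0.0]
ft_force: [-0.7, -4.9, 2.9]
grip_width: 0.0221
grasp_force: 58.8
```

Call:
carry_out([
  {"dx": -1, "dy": 0, "dz": -20, "twist": 0, "fingers": 1},
  {"dx": -5, "dy": 0, "dz": -40, "twist": 0, "fingers": 1},
  {"dx": -11, "dy": 0, "dz": -59, "twist": 0, "fingers": 1},
  {"dx": -19, "dy": 0, "dz": -77, "twist": 0, "fingers": 1},
  {"dx": -30, "dy": 0, "dz": -94, "twist": 0, "fingers": 1},
])

```text
clock: 4.57
eef_pos: [0.5202, 0.118, 0.0828]
tool_rot: [-0.044, 0.999, -0.0, 0.0]
ft_force: [4.7, -2.4, -6.0]
grip_width: 0.0223
grasp_force: 59.2
```

Run:
```python
from h import *
o=bot.get_obs(); print(o['eef_pos'],o['grip_width'],o['ft_force'],o['ft_torque'],o['joint_pos'])
```

```text
[0.52024925 0.11795537 0.08283176] 0.02227460696352695 [ 4.66603822 -2.42085502 -6.03706158] [-0.50318118 -0.61427686  0.03292469] [ 2.23548178e-01  3.79609325e-01 -1.02117718e-01  1.08885702e+00
 -9.23153258e-04  1.36399773e-01]
```

Forces are mild, so I continue the arc.

Call:
carry_out([
  {"dx": -12, "dy": 0, "dz": -16, "twist": 0, "fingers": 1},
  {"dx": -27, "dy": 0, "dz": -30, "twist": 0, "fingers": 1},
  {"dx": -43, "dy": 0, "dz": -42, "twist": 0, "fingers": 1},
  {"dx": -60, "dy": 0, "dz": -52, "twist": 0, "fingers": 1},
  {"dx": -78, "dy": 0, "dz": -60, "twist": 0, "fingers": 1},
])

```text
clock: 4.98
eef_pos: [0.5962, 0.125, 0.1424]
tool_rot: [-0.044, 0.999, -0.0, -0.002]
ft_force: [-1.9, -1.1, -1.5]
grip_width: 0.0223
grasp_force: 58.8
```

Call:
carry_out([
  {"dx": -19, "dy": 0, "dz": -6, "twist": 0, "fingers": 1},
  {"dx": -39, "dy": 0, "dz": -9, "twist": 0, "fingers": 1},
  {"dx": -59, "dy": 0, "dz": -10, "twist": 0, "fingers": 1},
  {"dx": -79, "dy": 0, "dz": -8, "twist": 0, "fingers": 1},
  {"dx": -96, "dy": 0, "dz": -5, "twist": 0, "fingers": 1},
])

```text
clock: 5.4
eef_pos: [0.6957, 0.1336, 0.1501]
tool_rot: [-0.043, 0.999, 0.0, 0.003]
ft_force: [0.4, 0.8, 0.6]
grip_width: 0.0109
grasp_force: 0.0
```

Run:
```python
from h import *
o=bot.get_obs(); print(o['eef_pos'],o['grip_width'],o['ft_force'],o['ft_torque'],o['joint_pos'])
b=snap('scene','s6')['image'][60:270,170:450]
cv2.imwrite('pics/m6.png',cv2.resize(b,(560,420),interpolation=cv2.INTER_CUBIC)[:,:,::-1])
```

```text
[0.69573888 0.1336021  0.15005714] 0.010919827725451792 [0.42088436 0.7794852  0.55546749] [-0.01175172 -0.05073641  0.03509902] [ 1.89937590e-01  6.94235730e-01  6.02288146e-01  1.47351536e+00
 -4.53695170e-04  1.02975308e-01]
```

View pics/m6.png

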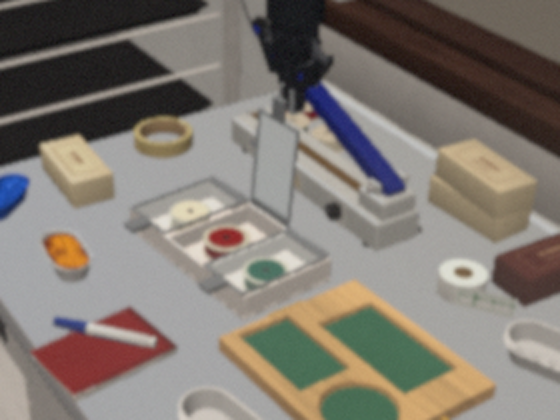

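The scene crop shows the fingers off the tab and the middle lid standing near upright at (275,170), with the other lids shut. I'll hold still and check which way it goes.

Call:
carry_out([
  {"dx": 0, "dy": 0, "dz": -20, "twist": 0, "fingers": 1},
  {"dx": 0, "dy": 0, "dz": -30, "twist": 0, "fingers": 1},
  {"dx": 0, "dy": 0, "dz": -30, "twist": 0, "fingers": 1},
  {"dx": 0, "dy": 0, "dz": -30, "twist": 0, "fingers": 1},
  {"dx": 0, "dy": 0, "dz": -30, "twist": 0, "fingers": 1},
])

```text
clock: 5.87
eef_pos: [0.6926, 0.134, 0.1764]
tool_rot: [-0.044, 0.999, 0.0, -0.001]
ft_force: [0.0, -0.6, 0.3]
grip_width: -0.0002
grasp_force: 0.0
```

Run:
```python
from h import *
a=snap('scene','s7'); b=load('s6'); s0=load('scene0')
d=lambda p,q:np.argwhere(np.abs(cv2.GaussianBlur(p['image'],(3,3),0).astype(int)-cv2.GaussianBlur(q['image'],(3,3),0)).max(2)>30)
for n,q in (('s6',b),('s0',s0)):
    k=d(a,q); k=k[(k[:,0]>110)]; print(n,len(k),k.min(0) if len(k) else '',k.max(0) if len(k) else '')
# expected lid tip pixels for several angles
import math
H=np.array([.654,.130,.036]); ax=np.array([math.cos(.087),math.sin(.087),0])
for t in (1.2,1.57,1.8,2.1,2.4):
    print(t,proj(a,H-ax*.146*math.cos(t)+[0,0,.146*math.sin(t)]).round())
t=snap('top','top7'); k=d(t,load('top0')); k=k[(k[:,0]<210)&(k[:,0]>60)]; 
cv2.imwrite('pics/m7.png',np.hstack([cv2.resize(a['image'][100:240,200:370],(425,350)),cv2.resize(t['image'][70:220,180:320],(373,350))])[:,:,::-1])
```

```text
s6 55 [111 313] [117 323]
s0 7092 [111   0] [247 320]
1.2 [[287. 130.]]
1.57 [[303. 121.]]
1.8 [[313. 118.]]
2.1 [[325. 120.]]
2.4 [[334. 125.]]
```

View pics/m7.png

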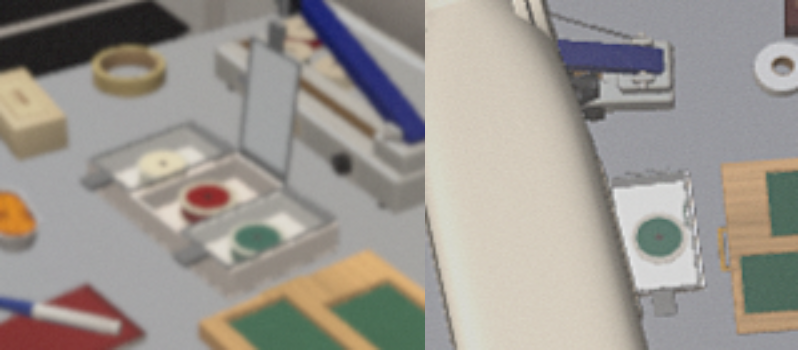

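The crops show the middle lid leaning back past upright, about 1.8 rad, perhaps against the fingers, with the red spool uncovered. I'll lift, back off to above the spool and turn 90°.

Call:
carry_out([
  {"dx": 0, "dy": 0, "dz": -20, "twist": 0, "fingers": 1},
  {"dx": 0, "dy": 0, "dz": -45, "twist": 0, "fingers": 1},
  {"dx": 35, "dy": 1, "dz": -45, "twist": 0, "fingers": 0},
  {"dx": 70, "dy": 1, "dz": -45, "twist": 0, "fingers": -1},
  {"dx": 106, "dy": 1, "dz": -45, "twist": 0, "fingers": -1},
])

```text
clock: 6.38
eef_pos: [0.5871, 0.1256, 0.2209]
tool_rot: [-0.044, 0.999, 0.0, -0.0]
ft_force: [0.0, -0.3, 1.1]
grip_width: 0.036
grasp_force: 0.0
```

Call:
carry_out([
  {"dx": 0, "dy": 0, "dz": 10, "twist": 7, "fingers": -1},
  {"dx": 0, "dy": 0, "dz": 20, "twist": 14, "fingers": -1},
  {"dx": 0, "dy": 0, "dz": 20, "twist": 21, "fingers": -1},
  {"dx": 0, "dy": 0, "dz": 20, "twist": 28, "fingers": -1},
  {"dx": 0, "dy": 0, "dz": 20, "twist": 35, "fingers": -1},
])

```text
clock: 6.8
eef_pos: [0.5865, 0.1254, 0.2015]
tool_rot: [0.262, 0.965, -0.0, -0.001]
ft_force: [0.1, 0.5, 0.3]
grip_width: 0.0856
grasp_force: 0.0
```

Call:
carry_out([
  {"dx": 0, "dy": 0, "dz": 0, "twist": 7, "fingers": -1},
  {"dx": 0, "dy": 0, "dz": 0, "twist": 14, "fingers": -1},
  {"dx": 0, "dy": 0, "dz": 0, "twist": 21, "fingers": -1},
  {"dx": 0, "dy": 0, "dz": 0, "twist": 28, "fingers": -1},
  {"dx": 0, "dy": 0, "dz": 0, "twist": 35, "fingers": -1},
])

```text
clock: 7.22
eef_pos: [0.5868, 0.1254, 0.2016]
tool_rot: [0.54, 0.842, -0.0, -0.001]
ft_force: [-0.1, 0.0, 0.4]
grip_width: 0.0855
grasp_force: 0.0
```

Call:
carry_out([
  {"dx": 0, "dy": 0, "dz": 0, "twist": 7, "fingers": -1},
  {"dx": 0, "dy": 0, "dz": 0, "twist": 14, "fingers": -1},
  {"dx": 0, "dy": 0, "dz": 0, "twist": 20, "fingers": -1},
  {"dx": 0, "dy": 0, "dz": 0, "twist": 20, "fingers": -1},
  {"dx": 0, "dy": 0, "dz": 0, "twist": 20, "fingers": -1},
])

```text
clock: 7.63
eef_pos: [0.587, 0.1254, 0.2018]
tool_rot: [0.674, 0.738, -0.0, -0.0]
ft_force: [0.6, 0.5, 0.2]
grip_width: 0.0857
grasp_force: 0.0
```

Run:
```python
from h import *
o=bot.get_obs(); M=R.from_quat(o['tool_rot']).as_matrix(); print(o['eef_pos'],M[:,1].round(4),o['joint_pos'].round(2))
w=snap('wrist','w8'); t=snap('top','top8')
print(proj(w,[.5865,.1255,.026]))
comps(w,lambda H,S,V:((H<8)|(H>172))&(S>90),(0,0,560,420),.026,'red',60)
c=snap('scene','s8'); d=np.argwhere(np.abs(c['image'].astype(int)-load('s7')['image']).max(2)>45); print(d.min(0),d.max(0))
cv2.imwrite('pics/m8.png',np.hstack([cv2.resize(w['image'],(480,360)),cv2.resize(c['image'][100:240,200:340],(320,360))])[:,:,::-1])
```

```text
[0.58697714 0.12537883 0.20182897] [ 0.9959  0.0901 -0.0011] [0.21 0.44 0.31 1.44 0.   1.69]
[[275.01467524 186.93510595]]
red ctr [ 881.4 -187.4] size [20.7 43.5] ang 89.4 px [439. 392.]
red ctr [334.6  20.8] size [100.7 101.4] ang 7.4 px [ 72. 252.]
red ctr [386.8  26.7] size [80.  96.7] ang 7.0 px [125. 238.]
red ctr [588.4 125.7] size [46.4 47.1] ang 5.2 px [277. 186.]
[0 0] [179 344]
```

View pics/m8.png

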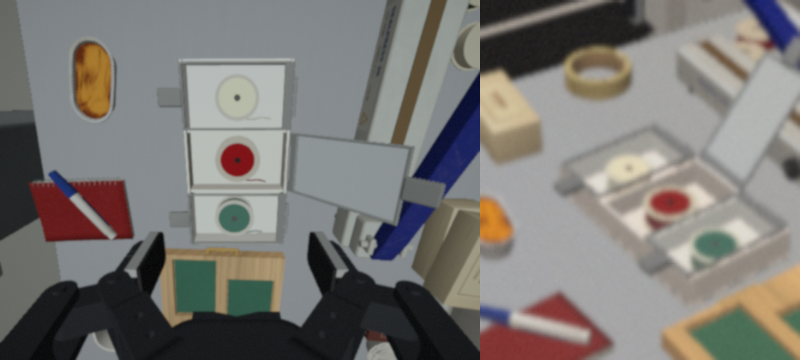

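The wrist view shows the lid fully back at its stop and the spool free under the tool. Next I touch the bare table with the tips set to about 66 mm to calibrate their true height.

Call:
carry_out([
  {"dx": 3, "dy": -35, "dz": 0, "twist": 0, "fingers": -0.55},
  {"dx": 7, "dy": -75, "dz": 0, "twist": 0, "fingers": -0.55},
  {"dx": 10, "dy": -115, "dz": 0, "twist": 0, "fingers": -0.55},
  {"dx": 14, "dy": -156, "dz": 0, "twist": 0, "fingers": -0.55},
  {"dx": 14, "dy": -156, "dz": 40, "twist": 0, "fingers": -0.55},
])

```text
clock: 8.2
eef_pos: [0.4296, 0.1268, 0.1698]
tool_rot: [0.674, 0.738, 0.006, 0.003]
ft_force: [1.2, -0.1, -0.1]
grip_width: 0.0663
grasp_force: 0.0
```

Call:
carry_out([
  {"dx": 0, "dy": 0, "dz": 40, "twist": 0, "fingers": -0.55},
  {"dx": 0, "dy": 0, "dz": 80, "twist": 0, "fingers": -0.55},
  {"dx": 0, "dy": 0, "dz": 120, "twist": 0, "fingers": -0.55},
  {"dx": 0, "dy": 0, "dz": 150, "twist": 0, "fingers": -0.55},
  {"dx": 0, "dy": 0, "dz": 177, "twist": 0, "fingers": -0.55},
])

```text
clock: 8.62
eef_pos: [0.4296, 0.1254, -0.0165]
tool_rot: [0.675, 0.738, -0.001, -0.0]
ft_force: [1.2, -0.3, 0.4]
grip_width: 0.0662
grasp_force: 0.0
```

Call:
carry_out([
  {"dx": 0, "dy": 0, "dz": 5, "twist": 0, "fingers": -0.55},
  {"dx": 0, "dy": 0, "dz": 8, "twist": 0, "fingers": -0.55},
  {"dx": 0, "dy": 0, "dz": 9, "twist": 0, "fingers": -0.55},
  {"dx": 0, "dy": 0, "dz": 10, "twist": 0, "fingers": -0.55},
  {"dx": 0, "dy": 0, "dz": 10, "twist": 0, "fingers": -0.55},
])

```text
clock: 9.03
eef_pos: [0.4325, 0.1262, -0.0231]
tool_rot: [0.675, 0.737, 0.001, 0.001]
ft_force: [-0.2, 0.5, -0.0]
grip_width: 0.0659
grasp_force: 0.0
```

Call:
carry_out([
  {"dx": 0, "dy": 0, "dz": 1, "twist": 0, "fingers": -0.55},
  {"dx": 0, "dy": 0, "dz": 2, "twist": 0, "fingers": -0.55},
  {"dx": 0, "dy": 0, "dz": 3, "twist": 0, "fingers": -0.55},
  {"dx": 0, "dy": 0, "dz": 5, "twist": 0, "fingers": -0.55},
  {"dx": 0, "dy": 0, "dz": 7, "twist": 0, "fingers": -0.55},
])

```text
clock: 9.45
eef_pos: [0.431, 0.1258, -0.0315]
tool_rot: [0.675, 0.737, 0.0, 0.0]
ft_force: [1.4, -0.7, 0.5]
grip_width: 0.0661
grasp_force: 0.0
```

Call:
carry_out([
  {"dx": 0, "dy": 0, "dz": 1, "twist": 0, "fingers": -0.55},
  {"dx": 0, "dy": 0, "dz": 2, "twist": 0, "fingers": -0.55},
  {"dx": 0, "dy": 0, "dz": 3, "twist": 0, "fingers": -0.55},
  {"dx": 0, "dy": 0, "dz": 4, "twist": 0, "fingers": -0.55},
  {"dx": 0, "dy": 0, "dz": 5, "twist": 0, "fingers": -0.55},
])

```text
clock: 9.87
eef_pos: [0.4308, 0.1257, -0.0368]
tool_rot: [0.675, 0.737, -0.0, -0.0]
ft_force: [0.0, -0.2, 0.5]
grip_width: 0.0659
grasp_force: 0.0
```

Call:
carry_out([
  {"dx": 0, "dy": 0, "dz": 1, "twist": 0, "fingers": -0.55},
  {"dx": 0, "dy": 0, "dz": 2, "twist": 0, "fingers": -0.55},
  {"dx": 0, "dy": 0, "dz": 2.5, "twist": 0, "fingers": -0.55},
  {"dx": 0, "dy": 0, "dz": 3, "twist": 0, "fingers": -0.55},
  {"dx": 0, "dy": 0, "dz": 3, "twist": 0, "fingers": -0.55},
])

```text
clock: 10.28
eef_pos: [0.4307, 0.1257, -0.0397]
tool_rot: [0.675, 0.737, -0.0, -0.0]
ft_force: [0.0, -0.0, -0.6]
grip_width: 0.0661
grasp_force: 0.0
```

Call:
carry_out([
  {"dx": 0, "dy": 0, "dz": 1, "twist": 0, "fingers": -0.55},
  {"dx": 0, "dy": 0, "dz": 2, "twist": 0, "fingers": -0.55},
  {"dx": 0, "dy": 0, "dz": 2.5, "twist": 0, "fingers": -0.55},
  {"dx": 0, "dy": 0, "dz": 3, "twist": 0, "fingers": -0.55},
  {"dx": 0, "dy": 0, "dz": 3, "twist": 0, "fingers": -0.55},
])

```text
clock: 10.7
eef_pos: [0.4307, 0.1257, -0.0427]
tool_rot: [0.675, 0.737, -0.0, -0.0]
ft_force: [0.1, -0.4, 0.2]
grip_width: 0.066
grasp_force: 0.0
```

Call:
carry_out([
  {"dx": 0, "dy": 0, "dz": 1, "twist": 0, "fingers": -0.55},
  {"dx": 0, "dy": 0, "dz": 2, "twist": 0, "fingers": -0.55},
  {"dx": 0, "dy": 0, "dz": 2.5, "twist": 0, "fingers": -0.55},
  {"dx": 0, "dy": 0, "dz": 3, "twist": 0, "fingers": -0.55},
  {"dx": 0, "dy": 0, "dz": 3, "twist": 0, "fingers": -0.55},
])

```text
clock: 11.12
eef_pos: [0.431, 0.1258, -0.0436]
tool_rot: [0.676, 0.737, 0.0, 0.0]
ft_force: [-5.3, -2.2, 20.4]
grip_width: 0.0662
grasp_force: 10.2
```

Call:
carry_out([
  {"dx": 0, "dy": 0, "dz": 1, "twist": 0, "fingers": -0.55},
  {"dx": 0, "dy": 0, "dz": 1.5, "twist": 0, "fingers": -0.55},
  {"dx": 0, "dy": 0, "dz": 2, "twist": 0, "fingers": -0.55},
  {"dx": 0, "dy": 0, "dz": 2, "twist": 0, "fingers": -0.55},
  {"dx": 0, "dy": 0, "dz": 2, "twist": 0, "fingers": -0.55},
])

```text
clock: 11.53
eef_pos: [0.4311, 0.1258, -0.0437]
tool_rot: [0.676, 0.737, 0.001, 0.0]
ft_force: [-10.7, -2.8, 40.5]
grip_width: 0.0662
grasp_force: 19.6
```

Contact came at nominal z -0.0433, so at 66 mm opening the tips are 43.3 mm above the reported TCP. Now the spool.

Call:
carry_out([
  {"dx": 0, "dy": 0, "dz": -30, "twist": 0, "fingers": -0.55},
  {"dx": 0, "dy": 0, "dz": -65, "twist": 0, "fingers": -1},
  {"dx": 0, "dy": 0, "dz": -100, "twist": 0, "fingers": -1},
  {"dx": -3, "dy": 30, "dz": -110, "twist": 0, "fingers": -1},
  {"dx": -6, "dy": 65, "dz": -110, "twist": 0, "fingers": -1},
])

```text
clock: 11.95
eef_pos: [0.498, 0.1261, 0.0669]
tool_rot: [0.675, 0.738, 0.003, 0.002]
ft_force: [2.0, 0.1, 0.2]
grip_width: 0.0856
grasp_force: 0.0
```

Call:
carry_out([
  {"dx": -3, "dy": 35, "dz": 0, "twist": 0, "fingers": -1},
  {"dx": -6, "dy": 70, "dz": 0, "twist": 0, "fingers": -1},
  {"dx": -8, "dy": 91, "dz": 0, "twist": 0, "fingers": -1},
  {"dx": -8, "dy": 91, "dz": 0, "twist": 0, "fingers": -1},
  {"dx": -8, "dy": 91, "dz": 0, "twist": 0, "fingers": -1},
])

```text
clock: 12.37
eef_pos: [0.5878, 0.1252, 0.0615]
tool_rot: [0.676, 0.737, -0.0, -0.0]
ft_force: [-0.9, 0.4, -1.5]
grip_width: 0.0854
grasp_force: 0.0
```

Run:
```python
from h import *
o=bot.get_obs(); M=R.from_quat(o['tool_rot']).as_matrix(); p=o['eef_pos']*1000; print(p,M[:,1].round(4),o['ft_force'])
print('to spool',M.T@(np.array([587.5,125.6,-30])-p))
```

```text
[587.8020848  125.16247251  61.54187123] [ 0.9962  0.0868 -0.0011] [-0.89271762  0.36227515 -1.52101409]
to spool [ 0.46513055 -0.16679272 91.54208162]
```

Call:
carry_out([
  {"dx": 0, "dy": 0, "dz": 30, "twist": 0, "fingers": -1},
  {"dx": 0, "dy": 0, "dz": 60, "twist": 0, "fingers": -1},
  {"dx": 0, "dy": 0, "dz": 80, "twist": 0, "fingers": -1},
  {"dx": 0, "dy": 0, "dz": 91, "twist": 0, "fingers": -1},
  {"dx": 0, "dy": 0, "dz": 91, "twist": 0, "fingers": -1},
])

```text
clock: 12.78
eef_pos: [0.5835, 0.1248, -0.0315]
tool_rot: [0.675, 0.737, -0.003, -0.002]
ft_force: [0.0, 0.8, 0.8]
grip_width: 0.0853
grasp_force: 0.0
```

Call:
carry_out([
  {"dx": 0, "dy": 0, "dz": 0, "twist": 0, "fingers": -0.7},
  {"dx": 0, "dy": 0, "dz": 0, "twist": 0, "fingers": 0},
  {"dx": 0, "dy": 0, "dz": 0, "twist": 0, "fingers": 1},
  {"dx": 0, "dy": 0, "dz": 0, "twist": 0, "fingers": 1},
  {"dx": 0, "dy": 0, "dz": 0, "twist": 0, "fingers": 1},
])

```text
clock: 13.2
eef_pos: [0.5893, 0.1259, -0.0262]
tool_rot: [0.675, 0.737, 0.002, 0.001]
ft_force: [-0.1, 0.2, 7.0]
grip_width: 0.0634
grasp_force: 66.3
```

Call:
carry_out([
  {"dx": 0, "dy": 0, "dz": -10, "twist": 0, "fingers": 1},
  {"dx": 0, "dy": 0, "dz": -30, "twist": 0, "fingers": 1},
  {"dx": 0, "dy": 0, "dz": -60, "twist": 0, "fingers": 1},
  {"dx": 0, "dy": 0, "dz": -90, "twist": 0, "fingers": 1},
  {"dx": 0, "dy": 0, "dz": -100, "twist": 0, "fingers": 1},
])

```text
clock: 13.62
eef_pos: [0.5904, 0.126, 0.077]
tool_rot: [0.676, 0.737, 0.003, 0.002]
ft_force: [0.5, 1.0, 1.0]
grip_width: 0.0633
grasp_force: 65.7
```

Run:
```python
from h import *
o=bot.get_obs(); M=R.from_quat(o['tool_rot']).as_matrix(); p=o['eef_pos']*1000; print(p,M[:,1].round(4),o['grip_width'])
print('to bed',M.T@(np.array([538.5,-241,p[2]])-p))
```

```text
[590.41461184 125.9958582   77.00487637] [0.9961 0.0874 0.0079] 0.06330794597315487
to bed [-361.05659265  -83.7748736    -0.99715043]
```

Call:
carry_out([
  {"dx": -37, "dy": -8, "dz": 0, "twist": 0, "fingers": 1},
  {"dx": -74, "dy": -17, "dz": 0, "twist": 0, "fingers": 1},
  {"dx": -112, "dy": -26, "dz": 0, "twist": 0, "fingers": 1},
  {"dx": -150, "dy": -35, "dz": 0, "twist": 0, "fingers": 1},
  {"dx": -188, "dy": -44, "dz": 0, "twist": 0, "fingers": 1},
])

```text
clock: 14.03
eef_pos: [0.5594, -0.0672, 0.0716]
tool_rot: [0.675, 0.738, -0.0, 0.0]
ft_force: [-0.1, -0.3, 0.5]
grip_width: 0.0635
grasp_force: 65.7
```

Call:
carry_out([
  {"dx": -38, "dy": -9, "dz": 0, "twist": 0, "fingers": 1},
  {"dx": -76, "dy": -18, "dz": 0, "twist": 0, "fingers": 1},
  {"dx": -114, "dy": -27, "dz": 0, "twist": 0, "fingers": 1},
  {"dx": -145, "dy": -34, "dz": 0, "twist": 0, "fingers": 1},
  {"dx": -173, "dy": -40, "dz": 0, "twist": 0, "fingers": 1},
])

```text
clock: 14.45
eef_pos: [0.5343, -0.2439, 0.0715]
tool_rot: [0.676, 0.737, -0.0, -0.0]
ft_force: [0.1, 0.1, -0.5]
grip_width: 0.0631
grasp_force: 65.7
```

Call:
carry_out([
  {"dx": 0, "dy": 0, "dz": 10, "twist": 0, "fingers": 1},
  {"dx": 0, "dy": 0, "dz": 30, "twist": 0, "fingers": 1},
  {"dx": 0, "dy": 0, "dz": 40, "twist": 0, "fingers": 1},
  {"dx": 0, "dy": 0, "dz": 40, "twist": 0, "fingers": 1},
  {"dx": 0, "dy": 0, "dz": 40, "twist": 0, "fingers": 1},
])

```text
clock: 14.87
eef_pos: [0.5345, -0.2404, 0.0305]
tool_rot: [0.675, 0.738, -0.0, -0.001]
ft_force: [-0.9, 1.2, 0.3]
grip_width: 0.0632
grasp_force: 65.7
```

Run:
```python
from h import *
o=bot.get_obs(); M=R.from_quat(o['tool_rot']).as_matrix(); p=o['eef_pos']*1000; print(p,M[:,1].round(4),o['grip_width'],o['joint_pos'].round(2))
print('to bed',M.T@(np.array([538.5,-241,-20])-p))
w=snap('wrist','w9')
comps(w,lambda H,S,V:((H<8)|(H>172))&(S>90),(150,150,420,420),.07,'red',60)
comps(w,lambda H,S,V:(H>55)&(H<100)&(S>45),(0,0,560,420),.012,'green',200)
```

```text
[ 534.48998179 -240.42658116   30.54373929] [ 0.9961  0.0884 -0.0023] 0.06321973424534075 [-0.42  0.53 -0.02  1.03  0.    1.06]
to bed [-0.9968192   4.06175999 50.53302973]
red ctr [ 468.1 -332.9] size [42.6 10.9] ang 87.3 px [156. 395.]
red ctr [ 535.  -247.5] size [53.8 53.7] ang 5.1 px [275. 286.]
red ctr [ 531.9 -212. ] size [35.   6.6] ang 5.1 px [275. 226.]
green ctr [ 543.1 -222. ] size [51.8 85.1] ang 82.3 px [289. 211.]
green ctr [ 636.3 -165.7] size [ 78.9 151.4] ang 3.0 px [443. 124.]
green ctr [ 535.5 -134.6] size [71.6 83.7] ang 3.0 px [293.  70.]
```

Call:
carry_out([
  {"dx": 0, "dy": 5, "dz": 10, "twist": 0, "fingers": 1},
  {"dx": 0, "dy": 5, "dz": 25, "twist": 0, "fingers": 1},
  {"dx": 0, "dy": 5, "dz": 38, "twist": 0, "fingers": 1},
  {"dx": 0, "dy": 5, "dz": 46, "twist": 0, "fingers": 1},
  {"dx": 0, "dy": 5, "dz": 50, "twist": 0, "fingers": 1},
])

```text
clock: 15.33
eef_pos: [0.5403, -0.2404, -0.0184]
tool_rot: [0.675, 0.738, 0.0, -0.0]
ft_force: [-9.4, 4.1, 26.2]
grip_width: 0.0636
grasp_force: 68.6
```

Call:
carry_out([
  {"dx": 0, "dy": 0, "dz": 0, "twist": 0, "fingers": 1},
  {"dx": 0, "dy": 0, "dz": 0, "twist": 0, "fingers": 1},
  {"dx": 0, "dy": 0, "dz": 0, "twist": 0, "fingers": -0.7},
  {"dx": 0, "dy": 0, "dz": 0, "twist": 0, "fingers": -0.8},
  {"dx": 0, "dy": 0, "dz": 0, "twist": 0, "fingers": -1},
])

```text
clock: 15.75
eef_pos: [0.5406, -0.2412, -0.0184]
tool_rot: [0.675, 0.737, 0.0, 0.0]
ft_force: [1.3, 0.3, -0.3]
grip_width: 0.085
grasp_force: 0.0
```

Call:
carry_out([
  {"dx": 0, "dy": 0, "dz": 0, "twist": 0, "fingers": -1},
  {"dx": 0, "dy": 0, "dz": -10, "twist": 0, "fingers": -1},
  {"dx": 0, "dy": 0, "dz": -40, "twist": 0, "fingers": -1},
  {"dx": 0, "dy": 0, "dz": -75, "twist": 0, "fingers": -1},
  {"dx": 0, "dy": 0, "dz": -110, "twist": 0, "fingers": -1},
])

```text
clock: 16.17
eef_pos: [0.5395, -0.2408, 0.0926]
tool_rot: [0.676, 0.737, -0.0, -0.001]
ft_force: [0.5, -0.8, 0.7]
grip_width: 0.0854
grasp_force: 0.0
```

Run:
```python
from h import *
o=bot.get_obs(); M=R.from_quat(o['tool_rot']).as_matrix(); p=o['eef_pos']*1000; print(p,M[:,1].round(4),o['grip_width'])
w=snap('wrist','w10')
comps(w,lambda H,S,V:((H<8)|(H>172))&(S>90),(150,100,420,420),.034,'red',60)
comps(w,lambda H,S,V:(H>55)&(H<100)&(S>45),(0,0,560,420),.012,'green',200)
comps(w,lambda H,S,V:((H>165)|(H<20))&(V<110)&(S>50),(0,0,560,420),.044,'dark',300)
print('expected carton px',proj(w,[.417,-.39,.044]))
```

```text
[ 539.50735997 -240.80898572   92.5842824 ] [ 0.9962  0.0873 -0.0016] 0.08535722849405979
red ctr [ 455.7 -379.3] size [38.7  9.1] ang 89.4 px [183. 341.]
red ctr [ 436.7 -314.7] size [21.5 16.5] ang 87.2 px [156. 280.]
red ctr [ 540.9 -240.7] size [48.6 47.5] ang 5.0 px [277. 217.]
green ctr [ 539.8 -229. ] size [84.4 64.4] ang 5.8 px [277. 193.]
green ctr [ 636.7 -165.8] size [ 79.5 151.8] ang 3.1 px [397. 125.]
green ctr [ 535.2 -124.9] size [ 71.8 103.1] ang 3.1 px [283.  67.]
dark ctr [ 410.  -324.3] size [90.3 34.6] ang 52.4 px [131. 295.]
expected carton px [[137.84485133 353.94158079]]
```

The ribbon sits in its bed at (541,-241). Next, hover above the dark carton.

Call:
carry_out([
  {"dx": -25, "dy": -24, "dz": -20, "twist": 1, "fingers": -1},
  {"dx": -50, "dy": -48, "dz": -35, "twist": 2, "fingers": -1},
  {"dx": -76, "dy": -73, "dz": -50, "twist": 3, "fingers": -1},
  {"dx": -102, "dy": -98, "dz": -65, "twist": 4, "fingers": -1},
  {"dx": -128, "dy": -123, "dz": -75, "twist": 5, "fingers": -1},
])

```text
clock: 16.63
eef_pos: [0.4285, -0.3809, 0.169]
tool_rot: [0.707, 0.707, 0.0, 0.002]
ft_force: [0.9, -0.4, 0.3]
grip_width: 0.0852
grasp_force: 0.0
```

Call:
carry_out([
  {"dx": -11, "dy": -12, "dz": 0, "twist": 0, "fingers": -1},
  {"dx": -11, "dy": -12, "dz": 0, "twist": 0, "fingers": -1},
  {"dx": -11, "dy": -12, "dz": 0, "twist": 0, "fingers": -1},
  {"dx": -11, "dy": -12, "dz": 0, "twist": 0, "fingers": -1},
  {"dx": -11, "dy": -12, "dz": 0, "twist": 0, "fingers": -1},
])

```text
clock: 17.05
eef_pos: [0.4176, -0.3893, 0.1661]
tool_rot: [0.706, 0.708, 0.0, -0.0]
ft_force: [0.3, 0.8, 0.4]
grip_width: 0.0855
grasp_force: 0.0
```

Run:
```python
from h import *
o=bot.get_obs(); M=R.from_quat(o['tool_rot']).as_matrix(); p=o['eef_pos']*1000; print(p,M[:,1].round(4),o['grip_width'])
w=snap('wrist','w11')
for v in (90,115,140): comps(w,lambda H,S,V:((H>165)|(H<20))&(V<v)&(S>50),(150,60,400,300),.044,f'dark{v}',300)
print('expected carton px',proj(w,[.417,-.39,.044]))
cv2.imwrite('pics/w11c.png',w['image'][40:320,130:420,::-1])
```

```text
[ 417.58427829 -389.28495049  166.1458059 ] [ 1.0e+00  1.9e-03 -3.0e-04] 0.08550869933977144
dark115 ctr [ 420.9 -389. ] size [135.1  63.3] ang 89.6 px [278. 193.]
dark140 ctr [ 420.9 -389. ] size [135.1  63.4] ang 89.6 px [278. 193.]
expected carton px [[274.73055697 199.07177034]]
```

View pics/w11c.png

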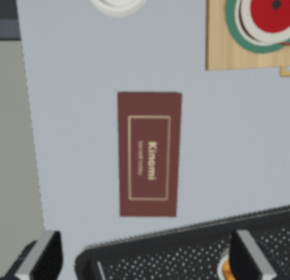

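The crop shows the carton square under the tool, at (420.9,-389). I'll grasp it.

Call:
carry_out([
  {"dx": 0, "dy": 3, "dz": 40, "twist": 0, "fingers": -1},
  {"dx": 0, "dy": 3, "dz": 80, "twist": 0, "fingers": -1},
  {"dx": 0, "dy": 3, "dz": 115, "twist": 0, "fingers": -1},
  {"dx": 0, "dy": 3, "dz": 140, "twist": 0, "fingers": -1},
  {"dx": 0, "dy": 3, "dz": 155, "twist": 0, "fingers": -1},
])

```text
clock: 17.52
eef_pos: [0.4187, -0.3872, 0.0073]
tool_rot: [0.706, 0.708, -0.0, -0.003]
ft_force: [-0.4, 0.7, -0.1]
grip_width: 0.0851
grasp_force: 0.0
```

Call:
carry_out([
  {"dx": 0, "dy": 0, "dz": 10, "twist": 0, "fingers": -1},
  {"dx": 0, "dy": 0, "dz": 20, "twist": 0, "fingers": -1},
  {"dx": 0, "dy": 0, "dz": 32, "twist": 0, "fingers": -1},
  {"dx": 0, "dy": 0, "dz": 42, "twist": 0, "fingers": -1},
  {"dx": 0, "dy": 0, "dz": 42, "twist": 0, "fingers": -1},
])

```text
clock: 17.93
eef_pos: [0.4195, -0.3894, -0.0321]
tool_rot: [0.707, 0.707, -0.0, -0.001]
ft_force: [-0.3, 0.3, -0.3]
grip_width: 0.0855
grasp_force: 0.0
```

Call:
carry_out([
  {"dx": 0, "dy": 0, "dz": 0, "twist": 0, "fingers": -0.7},
  {"dx": 0, "dy": 0, "dz": 0, "twist": 0, "fingers": 0},
  {"dx": 0, "dy": 0, "dz": 0, "twist": 0, "fingers": 1},
  {"dx": 0, "dy": 0, "dz": 0, "twist": 0, "fingers": 1},
  {"dx": 0, "dy": 0, "dz": 0, "twist": 0, "fingers": 1},
])

```text
clock: 18.35
eef_pos: [0.4207, -0.3911, -0.0295]
tool_rot: [0.707, 0.707, 0.0, 0.001]
ft_force: [1.1, 0.5, 3.8]
grip_width: 0.0651
grasp_force: 67.5
```

Call:
carry_out([
  {"dx": 0, "dy": 0, "dz": -10, "twist": 0, "fingers": 1},
  {"dx": 0, "dy": 0, "dz": -25, "twist": 0, "fingers": 1},
  {"dx": 0, "dy": 0, "dz": -50, "twist": 0, "fingers": 1},
  {"dx": 0, "dy": 0, "dz": -75, "twist": 0, "fingers": 1},
  {"dx": 0, "dy": 0, "dz": -90, "twist": 0, "fingers": 1},
])

```text
clock: 18.77
eef_pos: [0.4207, -0.3912, 0.0626]
tool_rot: [0.707, 0.707, 0.0, 0.002]
ft_force: [1.7, -0.0, -0.8]
grip_width: 0.0651
grasp_force: 67.1
```

Run:
```python
from h import *
o=bot.get_obs(); M=R.from_quat(o['tool_rot']).as_matrix(); p=o['eef_pos']*1000; print(p,M[:,1].round(4),o['grip_width'])
print('to bed',M.T@(np.array([636,-166,p[2]])-p))
```

```text
[ 420.74537345 -391.18147339   62.57608637] [1.0e+00 2.0e-04 2.2e-03] 0.0650957362507397
to bed [2.25147845e+02 2.15289800e+02 4.31022444e-03]
```

Call:
carry_out([
  {"dx": 25, "dy": 24, "dz": 0, "twist": 0, "fingers": 1},
  {"dx": 50, "dy": 48, "dz": 0, "twist": 0, "fingers": 1},
  {"dx": 76, "dy": 73, "dz": 0, "twist": 0, "fingers": 1},
  {"dx": 102, "dy": 98, "dz": 0, "twist": 0, "fingers": 1},
  {"dx": 128, "dy": 123, "dz": 0, "twist": 0, "fingers": 1},
])

```text
clock: 19.18
eef_pos: [0.5436, -0.2612, 0.0602]
tool_rot: [0.707, 0.707, -0.0, 0.0]
ft_force: [-0.2, -0.7, -1.0]
grip_width: 0.0652
grasp_force: 67.2
```

Call:
carry_out([
  {"dx": 25, "dy": 24, "dz": 0, "twist": 0, "fingers": 1},
  {"dx": 50, "dy": 48, "dz": 0, "twist": -1, "fingers": 1},
  {"dx": 76, "dy": 73, "dz": 0, "twist": -2, "fingers": 1},
  {"dx": 90, "dy": 86, "dz": 0, "twist": -3, "fingers": 1},
  {"dx": 96, "dy": 92, "dz": 0, "twist": -3, "fingers": 1},
])

```text
clock: 19.6
eef_pos: [0.6368, -0.1632, 0.0597]
tool_rot: [0.687, 0.727, 0.0, 0.0]
ft_force: [-0.7, -0.2, -1.7]
grip_width: 0.0652
grasp_force: 67.2
```

Call:
carry_out([
  {"dx": 0, "dy": 0, "dz": 5, "twist": 0, "fingers": 1},
  {"dx": 0, "dy": 0, "dz": 15, "twist": 0, "fingers": 1},
  {"dx": 0, "dy": 0, "dz": 30, "twist": 0, "fingers": 1},
  {"dx": 0, "dy": 0, "dz": 40, "twist": 0, "fingers": 1},
  {"dx": 0, "dy": 0, "dz": 40, "twist": 0, "fingers": 1},
])

```text
clock: 20.02
eef_pos: [0.6308, -0.1673, 0.0156]
tool_rot: [0.689, 0.725, -0.002, -0.003]
ft_force: [-1.4, 0.1, -1.6]
grip_width: 0.0651
grasp_force: 67.2
```

Run:
```python
from h import *
o=bot.get_obs(); M=R.from_quat(o['tool_rot']).as_matrix(); p=o['eef_pos']*1000; print(p,M[:,1].round(4),o['grip_width'],o['joint_pos'].round(2))
print('to bed',M.T@(np.array([636,-167,-18])-p))
w=snap('wrist','w12'); t=snap('top','top12')
comps(w,lambda H,S,V:((H>165)|(H<20))&(V<140)&(S>50),(150,60,400,380),p[2]/1000+.0436-.013+.044,'dark',300)
comps(w,lambda H,S,V:(H>55)&(H<100)&(S>45),(0,0,560,420),.012,'green',200)
comps(w,lambda H,S,V:((H>5)&(H<28)&(S>60)&(V>110)),(0,0,560,300),.02,'wood',600)
```

```text
[ 630.84497416 -167.28967716   15.64643962] [ 0.9987  0.0499 -0.0071] 0.0650912535315436 [-0.26  0.66  0.19  1.1  -0.    1.26]
to bed [-3.06067754e-02  5.40245616e+00  3.36088327e+01]
dark ctr [ 630.5 -145.8] size [ 65.9 103.8] ang 3.2 px [276. 255.]
green ctr [ 525.8 -212.6] size [70.6 25. ] ang 25.4 px [132. 292.]
green ctr [632.6 -96.2] size [79.5 12.3] ang 2.9 px [285. 135.]
green ctr [ 534.5 -116.6] size [ 70.9 117.7] ang 3.0 px [124. 149.]
wood ctr [ 631.1 -174.2] size [72.2 63.4] ang 2.9 px [268. 239.]
wood ctr [ 582.3 -122. ] size [212.7 172.4] ang 3.2 px [212. 139.]
```

Call:
carry_out([
  {"dx": 0, "dy": 0, "dz": 0, "twist": 0, "fingers": 1},
  {"dx": 0, "dy": 0, "dz": 5, "twist": 0, "fingers": 1},
  {"dx": 0, "dy": 0, "dz": 5, "twist": 0, "fingers": 1},
  {"dx": 0, "dy": 0, "dz": 5, "twist": 0, "fingers": 1},
  {"dx": 0, "dy": 0, "dz": 5, "twist": 0, "fingers": 1},
])

```text
clock: 20.53
eef_pos: [0.6351, -0.1663, 0.0147]
tool_rot: [0.688, 0.726, 0.0, 0.0]
ft_force: [0.5, -0.0, -1.6]
grip_width: 0.0651
grasp_force: 67.2
```

Run:
```python
from h import *
o=bot.get_obs(); M=R.from_quat(o['tool_rot']).as_matrix(); p=o['eef_pos']*1000; print(p,M[:,1].round(4))
print('to bed',M.T@(np.array([636,-167,-18])-p))
```

```text
[ 635.0502712  -166.298523     14.65351204] [9.986e-01 5.270e-02 3.000e-04]
to bed [-0.74641076  0.90079074 32.65390253]
```

Call:
carry_out([
  {"dx": -1, "dy": 1, "dz": 8, "twist": 0, "fingers": 1},
  {"dx": -1, "dy": 1, "dz": 16, "twist": 0, "fingers": 1},
  {"dx": -1, "dy": 1, "dz": 24, "twist": 0, "fingers": 1},
  {"dx": -1, "dy": 1, "dz": 30, "twist": 0, "fingers": 1},
  {"dx": -1, "dy": 1, "dz": 32, "twist": 0, "fingers": 1},
])

```text
clock: 20.95
eef_pos: [0.6353, -0.1671, -0.0176]
tool_rot: [0.688, 0.725, -0.0, -0.001]
ft_force: [-4.9, 2.3, 16.0]
grip_width: 0.0651
grasp_force: 69.3
```

Call:
carry_out([
  {"dx": 0, "dy": 0, "dz": 0, "twist": 0, "fingers": 1},
  {"dx": 0, "dy": 0, "dz": 0, "twist": 0, "fingers": 1},
  {"dx": 0, "dy": 0, "dz": 0, "twist": 0, "fingers": 1},
  {"dx": 0, "dy": 0, "dz": 0, "twist": 0, "fingers": 1},
  {"dx": 0, "dy": 0, "dz": 0, "twist": 0, "fingers": 1},
])

```text
clock: 21.37
eef_pos: [0.6356, -0.1672, -0.0176]
tool_rot: [0.688, 0.725, -0.0, -0.0]
ft_force: [-1.8, 0.3, 4.6]
grip_width: 0.0651
grasp_force: 67.8
```

Call:
carry_out([
  {"dx": 0, "dy": 0, "dz": 0, "twist": 0, "fingers": -0.7},
  {"dx": 0, "dy": 0, "dz": 0, "twist": 0, "fingers": -1},
  {"dx": 0, "dy": 0, "dz": 0, "twist": 0, "fingers": -1},
  {"dx": 0, "dy": 0, "dz": -20, "twist": 0, "fingers": -1},
  {"dx": 0, "dy": 0, "dz": -60, "twist": 0, "fingers": -1},
])

```text
clock: 21.78
eef_pos: [0.6312, -0.166, 0.0363]
tool_rot: [0.688, 0.725, -0.003, -0.006]
ft_force: [-0.7, -0.4, -0.3]
grip_width: 0.0855
grasp_force: 0.0
```

Call:
carry_out([
  {"dx": 0, "dy": 0, "dz": -40, "twist": 0, "fingers": -1},
  {"dx": 0, "dy": 0, "dz": -80, "twist": 0, "fingers": -1},
  {"dx": 34, "dy": -20, "dz": -90, "twist": 0, "fingers": -1},
  {"dx": 68, "dy": -40, "dz": -100, "twist": 0, "fingers": -1},
  {"dx": 102, "dy": -60, "dz": -110, "twist": 0, "fingers": -1},
])

```text
clock: 22.2
eef_pos: [0.571, -0.0682, 0.1534]
tool_rot: [0.689, 0.725, 0.001, 0.001]
ft_force: [-0.1, 1.1, 0.4]
grip_width: 0.0853
grasp_force: 0.0
```

Call:
carry_out([
  {"dx": 34, "dy": -20, "dz": 0, "twist": 0, "fingers": -1},
  {"dx": 68, "dy": -40, "dz": 0, "twist": 0, "fingers": -1},
  {"dx": 102, "dy": -60, "dz": 0, "twist": 0, "fingers": -1},
  {"dx": 136, "dy": -80, "dz": 0, "twist": 0, "fingers": -1},
  {"dx": 170, "dy": -100, "dz": 0, "twist": 0, "fingers": -1},
])

```text
clock: 22.62
eef_pos: [0.461, 0.0973, 0.1525]
tool_rot: [0.688, 0.725, 0.001, 0.0]
ft_force: [1.4, 1.6, 1.2]
grip_width: 0.0856
grasp_force: 0.0
```

Call:
carry_out([
  {"dx": 34, "dy": -20, "dz": 0, "twist": 2, "fingers": -1},
  {"dx": 68, "dy": -40, "dz": 0, "twist": 4, "fingers": -1},
  {"dx": 100, "dy": -58, "dz": 0, "twist": 6, "fingers": -1},
  {"dx": 120, "dy": -70, "dz": 0, "twist": 8, "fingers": -1},
  {"dx": 120, "dy": -70, "dz": 0, "twist": 8.5, "fingers": -1},
])

```text
clock: 23.03
eef_pos: [0.3836, 0.2153, 0.1525]
tool_rot: [0.739, 0.674, 0.0, -0.001]
ft_force: [0.3, -0.5, -0.1]
grip_width: 0.0852
grasp_force: 0.0
```

Run:
```python
from h import *
o=bot.get_obs(); M=R.from_quat(o['tool_rot']).as_matrix(); p=o['eef_pos']*1000; print(p,M[:,1].round(4),o['joint_pos'].round(2))
w=snap('wrist','w13'); t=snap('top','top13')
print(proj(w,[.386,.212,.026]))
comps(w,lambda H,S,V:(H>4)&(H<28)&(S>60),(170,100,400,290),.026,'cake')
comps(w,lambda H,S,V:~((S>12)&(S<40)&(H>105)&(H<135)),(200,90,360,280),.028,'cakecup',300)
comps(t,lambda H,S,V:((H>170)|(H<20))&(V<150)&(S>30),(290,130,390,185),.056,'dark',200)
comps(t,lambda H,S,V:(H>55)&(H<100)&(S>35),(285,130,390,220),.012,'green')
```

```text
[383.55690266 215.30560646 152.53782086] [ 9.959e-01 -9.080e-02 -4.000e-04] [ 0.51  0.15 -0.22  1.2   0.    2.17]
[[277.83612102 200.24189381]]
cake ctr [387.1 215.1] size [93.1 46.9] ang 83.6 px [279. 196.]
cakecup ctr [388.9 218.9] size [207.  188.8] ang 84.8 px [280. 184.]
dark ctr [ 629.6 -167.9] size [ 71.7 141.5] ang 2.6 px [336. 153.]
green ctr [ 532.  -118.8] size [ 70.8 117.5] ang 3.2 px [319. 190.]
green ctr [ 532.8 -229.4] size [82.5 58.9] ang 28.4 px [356. 189.]
green ctr [ 604.8 -154.9] size [166.   70.1] ang 66.9 px [328. 164.]
```

Call:
carry_out([
  {"dx": -1, "dy": 3, "dz": 35, "twist": 1, "fingers": -1},
  {"dx": -1, "dy": 3, "dz": 70, "twist": 1, "fingers": -1},
  {"dx": -1, "dy": 3, "dz": 105, "twist": 1, "fingers": -1},
  {"dx": -1, "dy": 3, "dz": 130, "twist": 1, "fingers": -1},
  {"dx": -1, "dy": 3, "dz": 145, "twist": 1, "fingers": -1},
])

```text
clock: 23.55
eef_pos: [0.3875, 0.2085, 0.0044]
tool_rot: [0.747, 0.665, -0.002, -0.0]
ft_force: [-0.2, 0.0, 0.4]
grip_width: 0.0854
grasp_force: 0.0
```

Call:
carry_out([
  {"dx": 0, "dy": 0, "dz": 10, "twist": 0, "fingers": -1},
  {"dx": 0, "dy": 0, "dz": 20, "twist": 0, "fingers": -1},
  {"dx": 0, "dy": 0, "dz": 30, "twist": 0, "fingers": -1},
  {"dx": 0, "dy": 0, "dz": 37, "twist": 0, "fingers": -1},
  {"dx": 0, "dy": 0, "dz": 37, "twist": 0, "fingers": -1},
])

```text
clock: 23.97
eef_pos: [0.3882, 0.2093, -0.031]
tool_rot: [0.747, 0.665, -0.001, -0.0]
ft_force: [-0.4, -0.5, 0.8]
grip_width: 0.0857
grasp_force: 0.0
```

Call:
carry_out([
  {"dx": 0, "dy": 0, "dz": 0, "twist": 0, "fingers": -0.7},
  {"dx": 0, "dy": 0, "dz": 0, "twist": 0, "fingers": -0.5},
  {"dx": 0, "dy": 0, "dz": 0, "twist": 0, "fingers": 0},
  {"dx": 0, "dy": 0, "dz": 0, "twist": 0, "fingers": 1},
  {"dx": 0, "dy": 0, "dz": 0, "twist": 0, "fingers": 1},
])

```text
clock: 24.38
eef_pos: [0.3894, 0.2109, -0.0283]
tool_rot: [0.746, 0.666, 0.001, 0.001]
ft_force: [-0.8, -1.9, 4.9]
grip_width: 0.0561
grasp_force: 62.1
```

Call:
carry_out([
  {"dx": 0, "dy": 0, "dz": -3, "twist": 0, "fingers": 1},
  {"dx": 0, "dy": 0, "dz": -6, "twist": 0, "fingers": 1},
  {"dx": 0, "dy": 0, "dz": -10, "twist": 0, "fingers": 1},
  {"dx": 0, "dy": 0, "dz": -15, "twist": 0, "fingers": 1},
  {"dx": 0, "dy": 0, "dz": -20, "twist": 0, "fingers": 1},
])

```text
clock: 24.8
eef_pos: [0.3886, 0.2109, -0.009]
tool_rot: [0.746, 0.666, 0.0, 0.0]
ft_force: [0.3, 0.1, -0.4]
grip_width: 0.0561
grasp_force: 63.5
```

Call:
carry_out([
  {"dx": 0, "dy": 0, "dz": -15, "twist": 0, "fingers": 1},
  {"dx": 0, "dy": 0, "dz": -35, "twist": 0, "fingers": 1},
  {"dx": 0, "dy": 0, "dz": -60, "twist": 0, "fingers": 1},
  {"dx": -10, "dy": 6, "dz": -75, "twist": 0, "fingers": 1},
  {"dx": -30, "dy": 17, "dz": -80, "twist": 0, "fingers": 1},
])

```text
clock: 25.22
eef_pos: [0.4039, 0.1812, 0.0736]
tool_rot: [0.745, 0.667, 0.003, 0.0]
ft_force: [0.7, -0.6, -0.4]
grip_width: 0.0561
grasp_force: 63.7
```

Call:
carry_out([
  {"dx": -26, "dy": 15, "dz": 0, "twist": 0, "fingers": 1},
  {"dx": -52, "dy": 30, "dz": 0, "twist": 0, "fingers": 1},
  {"dx": -80, "dy": 46, "dz": 0, "twist": 0, "fingers": 1},
  {"dx": -108, "dy": 62, "dz": 0, "twist": 0, "fingers": 1},
  {"dx": -136, "dy": 79, "dz": 0, "twist": 0, "fingers": 1},
])

```text
clock: 25.63
eef_pos: [0.4654, 0.0337, 0.0709]
tool_rot: [0.746, 0.666, 0.0, 0.0]
ft_force: [0.5, 0.7, -1.3]
grip_width: 0.0561
grasp_force: 63.7
```

Call:
carry_out([
  {"dx": -28, "dy": 16, "dz": 0, "twist": -2, "fingers": 1},
  {"dx": -56, "dy": 32, "dz": 0, "twist": -4, "fingers": 1},
  {"dx": -84, "dy": 48, "dz": 0, "twist": -6, "fingers": 1},
  {"dx": -112, "dy": 65, "dz": 0, "twist": -8, "fingers": 1},
  {"dx": -132, "dy": 77, "dz": 0, "twist": -9.5, "fingers": 1},
])

```text
clock: 26.05
eef_pos: [0.5278, -0.1075, 0.0709]
tool_rot: [0.688, 0.725, 0.0, 0.001]
ft_force: [0.6, -0.2, -1.8]
grip_width: 0.0559
grasp_force: 63.7
```

Run:
```python
from h import *
o=bot.get_obs(); M=R.from_quat(o['tool_rot']).as_matrix(); p=o['eef_pos']*1000; print(p,M[:,1].round(4),o['grip_width'],o['grasp_force'])
print('to bed',M.T@(np.array([533.5,-120.5,-17])-p))
w=snap('wrist','w14')
print(proj(w,o['eef_pos']+np.array([0,0,.045])))
comps(w,lambda H,S,V:(H>4)&(H<22)&(S>120)&(V>70),(170,160,400,420),p[2]/1000+.0416+.014,'cake')
```

```text
[ 527.84256493 -107.50545055   70.88821773] [0.9986 0.0525 0.0011] 0.05586979108187144 63.72197651769966
to bed [-13.19204012   4.87163134  87.90586435]
[[275.51112169 281.99102779]]
cake ctr [ 527.4 -101.8] size [44.4 90. ] ang 3.7 px [275. 274.]
```

Call:
carry_out([
  {"dx": -5, "dy": 2, "dz": 5, "twist": 0, "fingers": 1},
  {"dx": -10, "dy": 4, "dz": 15, "twist": 0, "fingers": 1},
  {"dx": -14.5, "dy": 5, "dz": 30, "twist": 0, "fingers": 1},
  {"dx": -14.5, "dy": 5, "dz": 42, "twist": 0, "fingers": 1},
  {"dx": -14.5, "dy": 5, "dz": 50, "twist": 0, "fingers": 1},
])

```text
clock: 26.52
eef_pos: [0.5308, -0.118, 0.0183]
tool_rot: [0.688, 0.726, -0.001, -0.002]
ft_force: [-1.0, 0.7, -1.1]
grip_width: 0.0563
grasp_force: 63.7
```

Call:
carry_out([
  {"dx": 0, "dy": 0, "dz": 0, "twist": 0, "fingers": 1},
  {"dx": 0, "dy": 0, "dz": 5, "twist": 0, "fingers": 1},
  {"dx": 0, "dy": 0, "dz": 5, "twist": 0, "fingers": 1},
  {"dx": 0, "dy": 0, "dz": 5, "twist": 0, "fingers": 1},
  {"dx": 0, "dy": 0, "dz": 5, "twist": 0, "fingers": 1},
])

```text
clock: 26.93
eef_pos: [0.5331, -0.1189, 0.016]
tool_rot: [0.688, 0.726, 0.0, 0.001]
ft_force: [-0.8, -0.2, -0.3]
grip_width: 0.0562
grasp_force: 63.7
```

Run:
```python
from h import *
o=bot.get_obs(); M=R.from_quat(o['tool_rot']).as_matrix(); p=o['eef_pos']*1000; print(p,M[:,1].round(4),o['grip_width'],o['grasp_force'])
print('to bed',M.T@(np.array([533.5,-122,-17])-p))
w=snap('wrist','w15')
comps(w,lambda H,S,V:(H>4)&(H<22)&(S>120)&(V>70),(170,160,400,420),p[2]/1000+.0416+.014,'cake')
comps(w,lambda H,S,V:(H>55)&(H<100)&(S>45),(0,0,560,420),.012,'green',60)
```

```text
[ 533.09579553 -118.93836698   16.04237653] [0.9986 0.053  0.0012] 0.0562280439355997 63.7493338866625
to bed [-3.06781579  0.20244474 33.04365517]
cake ctr [ 532.7 -113.2] size [44.4 90. ] ang 3.7 px [275. 274.]
green ctr [ 577.  -222.1] size [10.5 17.5] ang 56.4 px [322. 364.]
green ctr [ 633.6 -120.7] size [79.4 59.5] ang 3.0 px [407. 231.]
green ctr [532.4 -76.7] size [71.7 37.7] ang 3.0 px [279. 174.]
green ctr [597.6  18.6] size [46.9 14.3] ang 3.1 px [409.  11.]
```

Run:
```python
from h import *
w=load('w15'); print(proj(w,[[.636,-.098,.012],[.636,-.098,.056],[.636,-.237,.056],[.636,-.089,.012]]).round())
im=cv2.cvtColor(w['image'],cv2.COLOR_RGB2HSV)
for r in range(190,420,12): print(r,im[r,400],im[r,430])
t=load('top13'); th=cv2.cvtColor(t['image'],cv2.COLOR_RGB2HSV)
print(proj(t,[[.636,-.167,.056]]).round())
for c in range(290,385,8): print(c,th[153,c])
```

```text
[[431. 222.]
 [473. 251.]
 [418. 437.]
 [434. 209.]]
190 [ 19  86 167] [ 18  83 182]
202 [ 18  86 170] [ 18  81 182]
214 [ 77 105 109] [ 78 105 107]
226 [  3 120  66] [  5 127  62]
238 [  3 117  70] [  3 117  70]
250 [  4 124  66] [  2 107  88]
262 [  4 120  70] [  2 103  89]
274 [  2 112  84] [  2 109  89]
286 [  2 112  89] [  7  94 100]
298 [  2 105  90] [  2 105  90]
310 [  2 108  90] [  2 109  89]
322 [120  13  39] [111  39  46]
334 [113  27  38] [108  34  38]
346 [107  34  53] [120  15  34]
358 [99 34 53] [102  34  38]
370 [135  28  36] [103  40  45]
382 [ 12  82 118] [113  27  38]
394 [ 17  69 144] [114  36  35]
406 [ 5 99 93] [120  26  30]
418 [  3 114  85] [ 2 98 70]
[[336. 151.]]
290 [110  14 167]
298 [ 16  88 194]
306 [ 15  92 202]
314 [  3  69 103]
322 [  5  75 102]
330 [  2  75 105]
338 [ 1 73 98]
346 [  2  71 101]
354 [  3  76 101]
362 [ 15  93 198]
370 [ 16  89 183]
378 [ 12  26 164]
```

Call:
carry_out([
  {"dx": -3.5, "dy": 0, "dz": 6, "twist": 0, "fingers": 1},
  {"dx": -3.5, "dy": 0, "dz": 14, "twist": 0, "fingers": 1},
  {"dx": -3.5, "dy": 0, "dz": 22, "twist": 0, "fingers": 1},
  {"dx": -3.5, "dy": 0, "dz": 29, "twist": 0, "fingers": 1},
  {"dx": -3.5, "dy": 0, "dz": 32, "twist": 0, "fingers": 1},
])

```text
clock: 27.4
eef_pos: [0.532, -0.1225, -0.0164]
tool_rot: [0.688, 0.725, -0.0, -0.001]
ft_force: [-10.4, 1.8, 30.9]
grip_width: 0.0562
grasp_force: 66.3
```

Call:
carry_out([
  {"dx": 0, "dy": 0, "dz": 0.5, "twist": 0, "fingers": 1},
  {"dx": 0, "dy": 0, "dz": 1, "twist": 0, "fingers": 1},
  {"dx": 0, "dy": 0, "dz": 1, "twist": 0, "fingers": 1},
  {"dx": 0, "dy": 0, "dz": 1, "twist": 0, "fingers": 1},
  {"dx": 0, "dy": 0, "dz": 1, "twist": 0, "fingers": 1},
])

```text
clock: 27.82
eef_pos: [0.5319, -0.1225, -0.0163]
tool_rot: [0.688, 0.725, -0.0, -0.0]
ft_force: [-6.0, 0.1, 14.4]
grip_width: 0.0558
grasp_force: 64.9
```

Call:
carry_out([
  {"dx": 0, "dy": 0, "dz": 0, "twist": 0, "fingers": -0.5},
  {"dx": 0, "dy": 0, "dz": 0, "twist": 0, "fingers": -0.7},
  {"dx": 0, "dy": 0, "dz": 0, "twist": 0, "fingers": -1},
  {"dx": 0, "dy": 0, "dz": -5, "twist": 0, "fingers": -1},
  {"dx": 0, "dy": 0, "dz": -20, "twist": 0, "fingers": -1},
])

```text
clock: 28.23
eef_pos: [0.5304, -0.122, 0.0002]
tool_rot: [0.688, 0.725, -0.001, -0.002]
ft_force: [0.4, 0.4, -0.4]
grip_width: 0.0852
grasp_force: 0.0
```

Call:
carry_out([
  {"dx": 0, "dy": 0, "dz": -40, "twist": 0, "fingers": -1},
  {"dx": 0, "dy": 0, "dz": -80, "twist": 0, "fingers": -1},
  {"dx": 0, "dy": 0, "dz": -110, "twist": 0, "fingers": -1},
  {"dx": 0, "dy": 0, "dz": -140, "twist": 0, "fingers": -1},
  {"dx": 0, "dy": 0, "dz": -160, "twist": 0, "fingers": -1},
])

```text
clock: 28.65
eef_pos: [0.534, -0.1228, 0.166]
tool_rot: [0.688, 0.725, 0.001, 0.002]
ft_force: [0.6, -1.1, 0.4]
grip_width: 0.0854
grasp_force: 0.0
```

Call:
carry_out([
  {"dx": 35, "dy": -10, "dz": 0, "twist": 0, "fingers": -1},
  {"dx": 70, "dy": -20, "dz": 0, "twist": 0, "fingers": -1},
  {"dx": 105, "dy": -30, "dz": 0, "twist": 0, "fingers": -1},
  {"dx": 140, "dy": -40, "dz": 0, "twist": 0, "fingers": -1},
  {"dx": 160, "dy": -50, "dz": 0, "twist": 0, "fingers": -1},
])

```text
clock: 29.07
eef_pos: [0.4734, 0.0373, 0.1625]
tool_rot: [0.688, 0.726, 0.0, -0.0]
ft_force: [1.0, -0.1, -0.1]
grip_width: 0.0856
grasp_force: 0.0
```

Run:
```python
from h import *
o=bot.get_obs(); print(o['eef_pos'],o['ft_force'],o['grip_width'])
t=snap('top','top16'); s=snap('scene','s16')
comps(t,lambda H,S,V:((H>170)|(H<20))&(V<150)&(S>30),(290,130,390,185),.056,'dark',200)
comps(t,lambda H,S,V:(H>5)&(H<22)&(S>115)&(V>90),(290,175,345,210),.038,'cake',200)
comps(t,lambda H,S,V:((H<8)|(H>172))&(S>60),(340,165,385,210),.034,'red',30)
comps(t,lambda H,S,V:(S<25)&(V>175),(320,220,375,258),.044,'cups')
a=s['image'][110:310,220:440]; b=t['image'][130:250,280:412]
cv2.imwrite('pics/m16.png',np.hstack([cv2.resize(b,(440,400)),cv2.resize(a,(360,400))])[:,:,::-1])
```

```text
[0.47339802 0.03729615 0.16248831] [ 0.98426818 -0.08384008 -0.13318892] 0.08563079099478625
dark ctr [ 629.6 -167.7] size [ 72.  141.7] ang 2.7 px [336. 153.]
cake ctr [ 528.2 -120.6] size [88.8 46.2] ang 88.4 px [320. 190.]
red ctr [ 536.8 -243.1] size [45.8 46.5] ang 87.6 px [363. 186.]
cups ctr [ 384.2 -192.8] size [41.7 87.4] ang 8.7 px [348. 240.]
cups ctr [ 392.6 -189.3] size [ 62.9 109.9] ang 31.9 px [344. 236.]
```

View pics/m16.png

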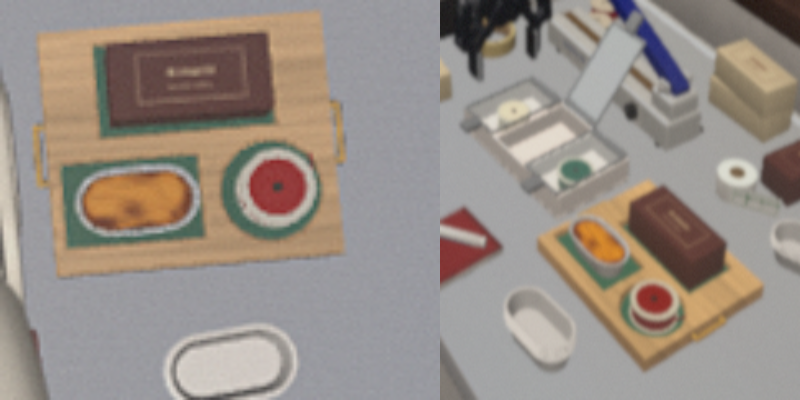

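All three items are in their beds and lying flat: cake at (140,200), carton at (190,80), ribbon at (275,185). The cups look undisturbed and only the middle lid is open.

```bash
python3 -c "
from h import *
print(job_done())"
```

```text
the job is handed in; nothing more can be done
None
```

I handed the job in: the cake, dark carton and red ribbon are each in their own bed, and only the lid over the red ribbon is open; the final pictures look right, but no verdict came back.

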